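Open the drop-front serving cabinet on its supports

TASK

Get the little green cabinet ready for plating: first pull both of its slide-out support bars all the way out to their stops, while the wooden front is still up. Then swing the wooden front down until it lies level on the two bars, lowering it gently without letting it drop, and let go. Leave the order pad, the shaker, the tongs and the cutlery roll where they are.

Things in the scene. Friction and masses are not known exactly. Their poses are not given: they have to be found in the camera images.
- cabinet: Small green counter-top cabinet, 290 wide (y), 130 deep (x), 226 high, fixed. Origin on the table under the middle of its front face; -x points out of the front towards the robot, +y to the left, z up. Its yaw varies. The closed wooden front stands steeply above and behind the grips, so a gripper must lean back towards the robot (about 40 degrees from vertical) to reach them.
- support_l_grip (a point): Centre of the red grip of the left (+y) support bar: a block 18 wide (y), 24 high (40 to 64 above the table), standing 36 out of the front face when the bar is in; this point is 22 in front of the face then, and moves with the bar. Axes as the cabinet's. The light wooden bar behind it is 18 wide, its top 88 above the table, 105 left of the cabinet's middle.
- support_r_grip (a point): The same on the right (-y) support bar, 105 to the right of the cabinet's middle.
- support_l (a joint): How far the left bar is pulled out of the cabinet, along the cabinet's -x: 0 in, 0.100 m at its outer stop; starts at 0 to 0.025. Runs with about 1.5 N of friction and stays where it is left.
- support_r (a joint): The same for the right bar.
- flap_hinge (a point): Middle of the hinge line of the wooden front, 88 above the table at the front face; the line runs along the cabinet's y. Axes as the cabinet's.
- flap (a joint): Angle of the wooden front (rad): 0 shut, leaning back 0.175 (10 degrees); 0.175 upright; 1.745 level on the pulled-out bars; without them it sags to 2.15. Starts at 0 to 0.12 and stays there by friction; past upright it falls if let go (0.35 kg). Board 290 wide, 150 long from the hinge, 12 thick; its outer face becomes its underside.
- flap_tab (a point): Centre of the red tab on the free edge of the wooden front: 180 from the hinge line along the board, 6 in from its outer face. The tab is 22 wide (y), 12 thick and stands 50 out of the edge (this point 30 out): upright it points up, level it points along the cabinet's -x. At the start about 265 above the table, at the end 94.
- order_pad_mid (a point): Centre of the order pad, 141x75x9, lying on the table between the two bars, in front of the cabinet; leave it.
- shaker_1_mid (a point): Centre of the white shaker, 42 across, 84 high, standing left of the cabinet's front; leave it.
- tongs_mid (a point): Centre of the steel tongs, 33x254x20, lying on the table on the left, near the robot; leave them.
- cutlery_roll_1_mid (a point): Centre of the blue cutlery roll, 41x222x38, lying on the table near the robot; leave it.

How it is judged:
By the outcome, as a careful person would: the job done as asked, in the order asked, and still so for the second after the job is handed in, with the robot touching nothing.
It also fails if it takes over 70 s, if anything falls off the work surface, if the arm or the gripper's body presses on something with over 40 N, if the wrist force passes 120 N, or if a joint passes its speed limit or range.

ROBOT

A 6-joint arm with a two-finger parallel gripper is mounted at the origin on a cart in front of the work surface, level with it; the furniture and walls round the work are solid. World frame = base frame: x ahead of the robot, y to its left, z up, the work surface at z = 0. Lengths are in mm, angles in rad, forces in N, time in s.
With the tool pointing down it reaches from about 400 to 925 mm from the base axis. Payload 12.5 kg.
Tool frame: the origin (TCP) lies on the mounting face of the last link; the fingertips stand 190 mm ahead of it and the grasp point (between the pads) lies 171 mm ahead of it (env.grasp_offset is the distance from the TCP to the grasp point, in mm); z points along the fingers, y is the direction in which the jaws open and shut (so a half turn about z gives the same grasp; the last joint's range is limited). The gripper opens to 95 mm and grips with 3 to 60 N. Pads are 20 mm wide; open, the fingers measure 119 mm over their backs; the gripper's body (75 mm by 180 mm) begins 59 mm behind the grasp point.
Start: joints at [1.175, 0.491, 1.559, -0, 1.092, -0.106], TCP at [178.576, 598.945, 404.761] pointing down, gripper open.
Joint ranges: [-3.1, 3.1], [-0.84, 2.19], [0.05, 2.79], [-1.13, 4.28], [0.06, 2.93], [-2.69, 2.69]. Speed limits (rad/s): [2.22, 2.22, 2.79, 3.14, 3.14, 3.14].

INTERFACE

Orientations are given as [roll, pitch, yaw] about the fixed x, y, z axes, in that order (R = Rz(yaw) Ry(pitch) Rx(roll)).
In Python, from cell import env, viewer gives the robot as it stands.
- The arm moves only by the tool play_rows, never from a script. Its argument "increments" is a list of rows, each an object of numbers: "dx", "dy", "dz": the shift along the tool's x, y, z in mm; "rx", "ry", "rz": the turn, a rotation vector about the tool's x, y, z in units of 6 degrees (1.0 is 6 degrees). A call has 1 to 8 rows; each row is the pose to reach, as a shift and turn from the pose measured when the call began, along the tool's axes at that moment; what a row does not reach only later rows make up. A row lasts 1/12 s, in which the tool goes at most 41.7 mm and 7.16 degrees, less where a joint would pass 70% of its speed; a pose out of reach is approached as far as the arm can. A call with a gripper value outside its range is refused whole. "fingers" is the opening, from 0 (shut) to 1 (fully open), set as the call begins (left out, the last holds). The fingers move at their own pace and stop on an object; the grip force is fixed at half the most. Time passes only in rows, so rows that repeat a pose let the fingers close. It gives the time, the measured TCP pose, the force and the opening at its end, in the units of the state.
- env.state(): the state, without advancing time (a new reading comes with each control period).
- viewer.read_camera(name): name is "scene" or "top" or "wrist"; returns a dict with "image" (384x512x3 uint8, red, green, blue), "fx", "fy", "cx", "cy" (pixels), "rvec" (rotation vector, rad) and "tvec" (3), from world to camera coordinates, as OpenCV has them. Camera axes: x right, y down, z forward; pixel columns grow to the right and rows downward; lengths in mm; the calibration is good to about 2 mm. A picture is of the moment at which its call begins. There is no depth.
- env.job_done(): hands the job in, once; it reports no verdict.
The state is a dict: "t": time; "joints": joint angles; "qvel": joint speeds; "tau": joint torques, N m; "eef_pos": TCP position; "tcp_rot": TCP orientation; "ft_force": force on the tool from outside, world axes, zero at the start; "moment": the same for the moment, N m; "opening": opening from 0.0 (shut) to 1.0 (fully open).
Only numpy, scipy, OpenCV 4.12 (cv2) and the standard library are available. Lean on these libraries where they do the work, as an engineer would, in place of code of your own. Each camera call takes 0.05 s, during which the arm holds its last target.

## Working session

There is one attempt and no reset: what is moved stays moved. The work goes in short steps, Python scripts to look and compute and a tool call to move; the robot and the scene stay as the last step left them, time stands still between calls to the robot, and variables do not carry over. Pictures are saved under pics/ and viewed, and the job is handed in when it is done.

Besides the shell and the picture viewer there is one more tool, called after ">>>" as name([rows], argument=value, ...), one row to a line, values as JSON. play_rows: Moves the arm, as the interface text tells. Its arguments: {"type":"object","properties":{"increments":{"type":"array","items":{"type":"object","properties":{"dx":{"type":"number"},"dy":{"type":"number"},"dz":{"type":"number"},"rx":{"type":"number"},"ry":{"type":"number"},"rz":{"type":"number"}}}},"fingers":{"type":"number"}},"required":["increments"]}

```bash
ls; mkdir -p pics; python3 - <<'E'
from cell import env, viewer
import cv2
for n in ["scene","top","wrist"]:
    c=viewer.read_camera(n); cv2.imwrite(f"pics/{n}0.png",c["image"][:,:,::-1]); print(n,c["fx"],c["cx"],c["cy"],c["rvec"],c["tvec"])
print(env.state())
E
```

```text
pics
scene 352.864263421134 258.27387042153487 191.84155915898825 [ 2.06822616 -1.05754283  0.48228047] [-310.21599793  408.17426446  827.37641878]
top 473.9211832792821 249.69315527353714 195.31390296229443 [ 2.10012466 -2.13593723  0.19342129] [  19.9217549   537.7547545  1134.17866336]
wrist 275.59639206965534 255.92329896067795 193.57961996637476 [-2.3243571  -1.73219819 -0.25284884] [-625.09402     -32.30032492  390.68508126]
{'t': 0.15, 'joints': array([ 1.17540248e+00,  4.91436676e-01,  1.55931319e+00,  3.03864790e-06,
        1.09171964e+00, -1.05576974e-01]), 'qvel': array([-0.0007103 , -0.00070953, -0.00338374, -0.00068725, -0.00089031,
        0.00208506]), 'tau': array([ 8.85102945e-04, -6.12892056e+01, -2.58276379e+01,  6.92829047e-02,
        4.72896814e-02, -9.22173058e-05]), 'eef_pos': array([178.56772841, 598.92914153, 404.28495309]), 'tcp_rot': array([-3.14072097e+00, -9.50834456e-05,  2.85177433e+00]), 'ft_force': array([ 0.22017968, -0.24487765, -0.21239713]), 'moment': array([-0.01264359, -0.02195056, -0.01590925]), 'opening': 1.0027424850457707}
```

View pics/scene0.png

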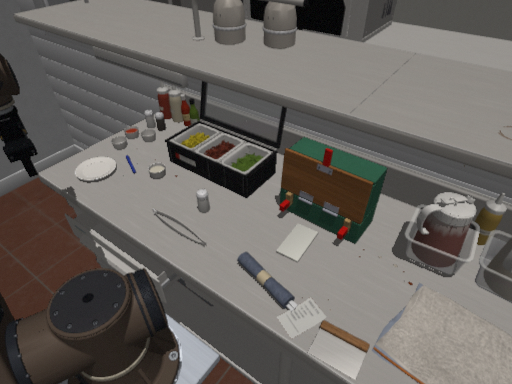

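View pics/top0.png

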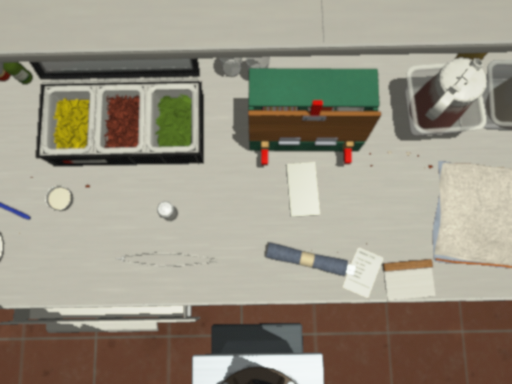

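View pics/wrist0.png

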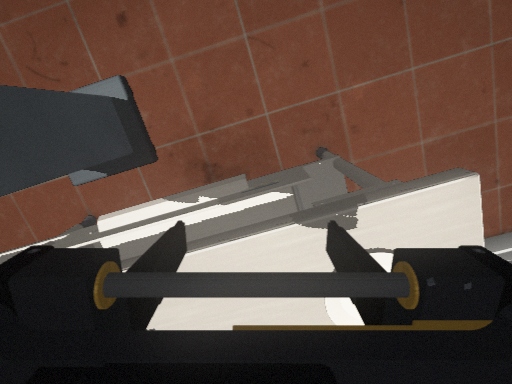

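The scene view shows the cabinet, with the grips at about (286,204) and (345,230) and the tab at (327,157). In the top view they are at (265,156), (348,155) and (316,107). Next I'll triangulate the red blobs.

```bash
cat > h.py <<'E'
import numpy as np, cv2
from scipy.spatial.transform import Rotation as Ro
from cell import env, viewer
def cam(n,save=None):
    c=viewer.read_camera(n)
    if save: cv2.imwrite(save,c["image"][:,:,::-1])
    c["K"]=np.array([[c["fx"],0,c["cx"]],[0,c["fy"],c["cy"]],[0,0,1]])
    c["R"]=cv2.Rodrigues(np.array(c["rvec"],float))[0]; c["t"]=np.array(c["tvec"],float)
    c["P"]=c["K"]@np.c_[c["R"],c["t"]]; return c
def ray(c,uv):
    d=c["R"].T@np.linalg.inv(c["K"])@np.array([uv[0],uv[1],1.]); return -c["R"].T@c["t"],d
def onz(c,uv,z):
    o,d=ray(c,uv); return o+d*(z-o[2])/d[2]
def tri(c1,p1,c2,p2):
    X=cv2.triangulatePoints(c1["P"],c2["P"],np.array(p1,float).reshape(2,1),np.array(p2,float).reshape(2,1)).ravel(); return X[:3]/X[3]
def proj(c,X):
    x=c["P"]@np.r_[X,1]; return x[:2]/x[2]
def red(c,box,mina=8):
    h=cv2.cvtColor(c["image"],cv2.COLOR_RGB2HSV)
    m=(((h[...,0]<6)|(h[...,0]>174))&(h[...,1]>190)&(h[...,2]>90)).astype(np.uint8)
    x0,y0,x1,y1=box; k=np.zeros_like(m); k[y0:y1,x0:x1]=m[y0:y1,x0:x1]
    n,l,s,ce=cv2.connectedComponentsWithStats(k)
    return [(ce[i].round(1),s[i]) for i in range(1,n) if s[i,4]>=mina]
def tool():
    s=env.state(); return np.array(s["eef_pos"]),Ro.from_euler("xyz",s["tcp_rot"]).as_matrix()
E
python3 - <<'E'
from h import *
a=cam("scene"); b=cam("top")
A=red(a,(260,140,370,250)); B=red(b,(240,60,390,180))
for x in A: print("s",x)
for x in B: print("t",x)
for i in A:
  for j in B:
    X=tri(a,i[0],b,j[0]); e=np.linalg.norm(proj(a,X)-i[0])+np.linalg.norm(proj(b,X)-j[0])
    if e<6: print(i[0],j[0],X.round(1),e)
for n,uv in dict(padTL=(287,164),padTR=(315,162),padBL=(292,216),padBR=(320,214)).items(): print(n,onz(b,uv,9).round())
print('cab top corners',[onz(b,u,226).round() for u in [(249,69),(377,69),(378,108),(249,108)]])
for n in ("scene","top"):
    c=a if n=="scene" else b
    bx=(260,130,390,250) if n=="scene" else (235,55,395,225)
    cr=c["image"][bx[1]:bx[3],bx[0]:bx[2],::-1]; cv2.imwrite(f"pics/{n}1.png",cv2.resize(cr,None,fx=4.5 if n=="scene" else 3.5,fy=4.5 if n=="scene" else 3.5,interpolation=cv2.INTER_CUBIC))
E
```

```text
s (array([329. , 155.4]), array([326, 149,   7,  17,  48], dtype=int32))
s (array([284.3, 203.1]), array([280, 199,  10,   9,  50], dtype=int32))
s (array([342.4, 230.5]), array([338, 226,  10,  10,  59], dtype=int32))
t (array([316.3, 107.3]), array([311, 101,  12,  14, 123], dtype=int32))
t (array([264. , 155.8]), array([261, 149,   7,  15,  77], dtype=int32))
t (array([347.2, 154.6]), array([344, 148,   8,  15,  99], dtype=int32))
[329.  155.4] [316.3 107.3] [ 684.6 -135.7  266.3] 1.932558840483059
[284.3 203.1] [264.  155.8] [637.4 -27.1  59.7] 0.16900176915665044
[342.4 230.5] [316.3 107.3] [ 836.4 -187.3 -138.6] 5.714933651295168
[342.4 230.5] [347.2 154.6] [ 637.1 -237.1   58.2] 0.2788615503305604
padTL [628. -88.   9.]
padTR [ 632. -162.    9.]
padBL [490. -97.   9.]
padBR [ 494. -169.    9.]
cab top corners [array([793.,   7., 226.]), array([ 787., -279.,  226.]), array([ 695., -275.,  226.]), array([700.,   8., 226.])]
```

View pics/scene1.png

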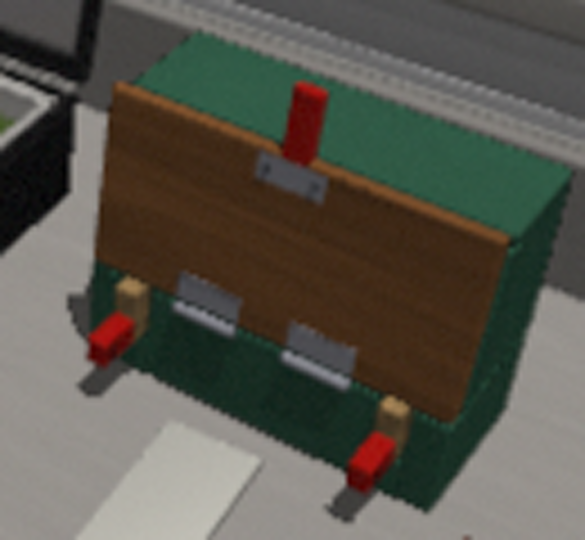

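View pics/top1.png

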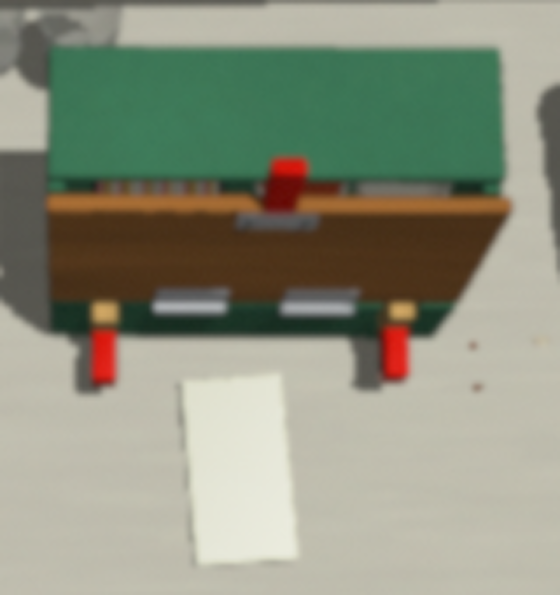

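```bash
cat >> h.py <<'E'
YAW=-0.02
def Rt(tilt_deg,yaw=YAW):  # tool z leaned: forward+down, y along cabinet +y
    t=np.radians(tilt_deg); Z=np.array([np.sin(t),0,-np.cos(t)]); Y=np.array([0,1.,0]); X=np.cross(Y,Z)
    return Ro.from_euler("z",yaw).as_matrix()@np.c_[X,Y,Z]
def delta(G,R2,back=0,off=171):
    p,R=tool(); T=np.array(G,float)-R2[:,2]*(off+back)
    print("TCP",T.round(1),"d",(R.T@(T-p)).round(1),"r",(Ro.from_matrix(R.T@R2).as_rotvec()/np.radians(6)).round(2))
E
python3 - <<'E'
from h import *
delta([631,-27,52],Rt(40),back=150)
delta([631,-27,52],Rt(40),back=90)
E
```

```text
TCP [424.7 -22.9 297.9] d [-413.5 -525.5  106.8] r [-0.9  -6.63 -2.47]
TCP [463.3 -23.6 251.9] d [-450.7 -515.2  152.7] r [-0.9  -6.63 -2.47]
```

>>> play_rows([
  {"dx":-25,"dy":-32},
  {"dx":-50,"dy":-64},
  {"dx":-75,"dy":-96},
  {"dx":-100,"dy":-128},
  {"dx":-125,"dy":-160},
  {"dx":-150,"dy":-190},
  {"dx":-175,"dy":-222},
  {"dx":-200,"dy":-254},
], fingers=0.6)

```text
invalid input
```

```bash
python3 - <<'E'
from h import *
print(env.state())
delta([631,-27,52],Rt(40),back=150)
E
```

```text
{'t': 0.25, 'joints': array([ 1.17540839e+00,  4.91218058e-01,  1.55912000e+00, -6.87058620e-06,
        1.09167621e+00, -1.05617945e-01]), 'qvel': array([-2.49662822e-04, -1.81021198e-03, -8.88831550e-04, -2.93117197e-05,
        6.39713875e-04, -8.65500424e-04]), 'tau': array([-6.31994681e-04, -6.12080884e+01, -2.58053005e+01,  6.91889785e-02,
        4.67062590e-02, -1.12933874e-04]), 'eef_pos': array([178.57177118, 598.94651035, 404.48740553]), 'tcp_rot': array([-3.14117274e+00, -3.83861894e-05,  2.85182583e+00]), 'ft_force': array([-0.22699635,  0.53728116, -0.07926709]), 'moment': array([-0.03946963,  0.03753307, -0.01474063]), 'opening': 0.9984752461456068}
TCP [424.7 -22.9 297.9] d [-413.5 -525.5  106.8] r [-0.9  -6.63 -2.47]
```

Probably every key is required; I'll give all six.

>>> play_rows([
  {"dx":-25,"dy":-32,"dz":0,"rx":0,"ry":0,"rz":0},
  {"dx":-50,"dy":-64,"dz":0,"rx":0,"ry":0,"rz":0},
  {"dx":-75,"dy":-96,"dz":0,"rx":0,"ry":0,"rz":0},
  {"dx":-100,"dy":-128,"dz":0,"rx":0,"ry":0,"rz":0},
  {"dx":-125,"dy":-160,"dz":0,"rx":0,"ry":0,"rz":0},
  {"dx":-150,"dy":-190,"dz":0,"rx":0,"ry":0,"rz":0},
  {"dx":-175,"dy":-222,"dz":0,"rx":0,"ry":0,"rz":0},
  {"dx":-200,"dy":-254,"dz":0,"rx":0,"ry":0,"rz":0},
], fingers=0.6)

```text
t: 0.92
eef_pos: [297.7, 296.6, 404.7]
tcp_rot: [-3.141, 0.0, 2.852]
ft_force: [0.5, 0.4, -0.5]
opening: 0.604
```

```bash
python3 - <<'E'
from h import *
print(env.state()["joints"])
delta([631,-27,52],Rt(40),back=150)
E
```

```text
[ 6.26134687e-01  1.99404584e-01  2.02929708e+00 -3.29199627e-04
  9.12879389e-01 -6.55186300e-01]
TCP [424.7 -22.9 297.9] d [-212.8 -270.   106.9] r [-0.9  -6.62 -2.47]
```

>>> play_rows([
  {"dx":-26,"dy":-33,"dz":13,"rx":-0.1,"ry":-0.8,"rz":-0.3},
  {"dx":-53,"dy":-67,"dz":27,"rx":-0.2,"ry":-1.6,"rz":-0.6},
  {"dx":-80,"dy":-101,"dz":40,"rx":-0.3,"ry":-2.4,"rz":-0.9},
  {"dx":-106,"dy":-135,"dz":53,"rx":-0.45,"ry":-3.3,"rz":-1.2},
  {"dx":-133,"dy":-168,"dz":66,"rx":-0.5,"ry":-4.1,"rz":-1.5},
  {"dx":-160,"dy":-202,"dz":80,"rx":-0.7,"ry":-5.0,"rz":-1.8},
  {"dx":-187,"dy":-236,"dz":93,"rx":-0.8,"ry":-5.8,"rz":-2.1},
  {"dx":-213,"dy":-270,"dz":107,"rx":-0.9,"ry":-6.6,"rz":-2.5},
])

```text
t: 1.58
eef_pos: [393.9, 62.7, 333.5]
tcp_rot: [3.115, 0.535, 3.052]
ft_force: [-1.3, 0.5, 0.1]
opening: 0.597
```

```bash
python3 - <<'E'
from h import *
print(env.state()["joints"])
delta([631,-27,52],Rt(40),back=150)
delta([631,-27,52],Rt(40),back=80)
E
```

```text
[-0.00485852  0.25757493  2.26778242 -0.19513875  0.0825611  -1.30383141]
TCP [424.7 -22.9 297.9] d [-14.8 -83.8  47.9] r [-0.12 -1.55 -0.56]
TCP [469.7 -23.8 244.3] d [-26.1 -82.5 117. ] r [-0.12 -1.55 -0.56]
```

```bash
cat >> h.py <<'E'
import json
def log():
    s=env.state(); open("log.jsonl","a").write(json.dumps([list(map(float,s[k])) for k in ("joints","eef_pos","tcp_rot")])+"\n"); print(s["joints"].round(3),s["eef_pos"].round(1),s["tcp_rot"].round(3),s["ft_force"].round(1))
E
cat > log.jsonl <<'E'
[[1.17540839, 0.491218058, 1.55912, 0, 1.09167621, -0.105617945],[178.57177118, 598.94651035, 404.48740553],[-3.14117274, 0, 2.85182583]]
[[0.626134687,0.199404584,2.02929708,-0.00033,0.912879389,-0.6551863],[297.7,296.6,404.7],[-3.141,0,2.852]]
E
python3 - <<'E'
from h import *
log(); delta([631,-27,52],Rt(15),back=180)
E
```

```text
[-0.005  0.258  2.268 -0.195  0.083 -1.304] [393.9  62.7 333.5] [3.115 0.535 3.052] [-1.3  0.5  0.1]
TCP [540.2 -25.2 391. ] d [-161.4  -75.2   26.7] r [-0.    2.61 -0.57]
```

>>> play_rows([
  {"dx":-20,"dy":-10,"dz":3,"rx":0,"ry":0.4,"rz":0},
  {"dx":-40,"dy":-20,"dz":6,"rx":0,"ry":0.8,"rz":-0.1},
  {"dx":-60,"dy":-30,"dz":10,"rx":0,"ry":1.3,"rz":-0.2},
  {"dx":-80,"dy":-40,"dz":13,"rx":0,"ry":1.7,"rz":-0.3},
  {"dx":-110,"dy":-50,"dz":17,"rx":0,"ry":2.1,"rz":-0.4},
  {"dx":-135,"dy":-63,"dz":22,"rx":0,"ry":2.6,"rz":-0.5},
  {"dx":-161,"dy":-75,"dz":27,"rx":0,"ry":2.6,"rz":-0.57},
  {"dx":-161,"dy":-75,"dz":27,"rx":0,"ry":2.6,"rz":-0.57},
])

```text
t: 2.25
eef_pos: [543.2, -27.0, 392.0]
tcp_rot: [-3.141, 0.267, 3.12]
ft_force: [-0.7, 0.1, -1.0]
opening: 0.603
```

```bash
python3 - <<'E'
from h import *
log(); delta([631,-27,52],Rt(15),back=80)
E
```

```text
[-0.177  0.364  1.828  0.063  0.686 -1.77 ] [543.2 -27.  392. ] [-3.141  0.267  3.12 ] [-0.7  0.1 -1. ]
TCP [566.  -25.7 294.4] d [  3.8   1.9 100.1] r [-0.01  0.05 -0.01]
```

>>> play_rows([
  {"dx":15,"dy":2,"dz":35,"rx":0,"ry":0,"rz":0},
  {"dx":30,"dy":2,"dz":70,"rx":0,"ry":0,"rz":0},
  {"dx":45,"dy":2,"dz":100,"rx":0,"ry":0,"rz":0},
  {"dx":45,"dy":2,"dz":100,"rx":0,"ry":0,"rz":0},
  {"dx":45,"dy":2,"dz":100,"rx":0,"ry":0,"rz":0},
])

```text
t: 2.67
eef_pos: [526.2, -24.6, 283.2]
tcp_rot: [-3.141, 0.265, 3.12]
ft_force: [-0.0, -0.4, 1.1]
opening: 0.6
```

```bash
cat > kin.py <<'E'
import numpy as np, json
from scipy.optimize import least_squares
from scipy.spatial.transform import Rotation as Ro
R=lambda a,x: Ro.from_euler(a,x).as_matrix()
LIM=np.array([[-3.1,3.1],[-.84,2.19],[.05,2.79],[-1.13,4.28],[.06,2.93],[-2.69,2.69]])
def fk(q,P):
    r0,z0,L1,e,L2,d6,lat=P
    A=R("z",q[0]); p=A@np.array([r0,lat,z0])
    A=A@R("y",q[1]); p=p+A@[0,0,L1]
    A=A@R("y",q[2]); p=p+A@[e,0,L2]
    A=A@R("z",q[3])@R("y",q[4]); p=p+A@[0,0,d6]
    A=A@R("z",q[5]+OFF); return p,A
OFF=np.pi/2
def load(): return [[np.array(v) for v in json.loads(l)] for l in open("log.jsonl")]
def fit():
    D=load()
    pr=np.array([0,250,400,0,400,120,66.]); sg=np.array([150,200,200,50,200,100,30.])
    f=lambda P: np.concatenate([fk(q,P)[0]-p for q,p,_ in D]+[0.02*(P-pr)/sg*10])
    return least_squares(f,pr)
def ik(p,Rm,q0,P,w=100):
    def f(q):
        pp,A=fk(q,P); return np.r_[(pp-p),w*Ro.from_matrix(A.T@Rm).as_rotvec()]
    s=least_squares(f,np.clip(q0,LIM[:,0]+.01,LIM[:,1]-.01),bounds=(LIM[:,0],LIM[:,1])); return s.x,np.abs(s.fun).max()
E
python3 - <<'E'
from h import *
log()
from kin import *
s=fit();print(s.x.round(1),abs(s.fun).max())
for q,p,r in load():
    pp,A=fk(q,s.x); print((pp-p).round(1), (Ro.from_matrix(A.T@Ro.from_euler("xyz",r).as_matrix()).as_rotvec()).round(3))
E
```

```text
[-0.179  0.499  1.976  0.102  0.407 -1.816] [526.2 -24.6 283.2] [-3.141  0.265  3.12 ] [-0.  -0.4  1.1]
[-1.000e-01  1.967e+02  5.869e+02  4.310e+01  4.111e+02  8.190e+01
  6.590e+01] 0.18693798212412652
[-0. -0. -0.] [ 0. -0. -0.]
[ 0.  0. -0.] [0. 0. 0.]
[-0. -0.  0.] [-0.  0.  0.]
[0. 0. 0.] [ 0. -0.  0.]
[ 0.  0. -0.] [ 0. -0. -0.]
```

```bash
cat >> kin.py <<'E'
try: PP=np.array(json.load(open("P.json")))
except Exception: PP=None
E
python3 - <<'E'
from h import *
from kin import *
s=fit(); json.dump(list(s.x),open("P.json","w"))
for nm,y in (("L",-27),("R",-237)):
  for x in (631,581,531):
    for tilt in (40,30,20,10,0):
      G=np.array([x,y,52.]); R2=Rt(tilt); T=G-171*R2[:,2]
      out=[]
      for q4,q5,q6 in ((0,.3,-1.6),(3.0,.4,1.5),(3.,.4,-1.6)):
        for fl in (0,1):
          Rm=R2@np.diag([-1,-1,1]) if fl else R2
          q,e=ik(T,Rm,np.array([-.2 if nm=="L" else -.5,.7,2,q4,q5,q6]),s.x)
          if e<.5: out.append((fl,q.round(2).tolist()))
      print(nm,x,tilt,out)
E
```

```text
L 631 40 [(1, [-0.19, 0.69, 2.13, 2.84, 0.38, -1.42]), (0, [-0.19, 0.69, 2.13, 2.84, 0.38, 1.72]), (1, [-0.19, 0.69, 2.13, 2.84, 0.38, -1.42]), (1, [-0.19, 0.69, 2.13, 2.84, 0.38, -1.42])]
L 631 30 [(1, [-0.18, 0.66, 2.03, 2.27, 0.1, -0.84]), (0, [-0.18, 0.66, 2.03, 2.27, 0.1, 2.3]), (1, [-0.18, 0.66, 2.03, 2.27, 0.1, -0.84]), (1, [-0.18, 0.66, 2.03, 2.27, 0.1, -0.84])]
L 631 20 [(0, [-0.17, 0.66, 1.92, 0.23, 0.22, -1.94]), (1, [-0.17, 0.66, 1.92, 0.23, 0.22, 1.21]), (1, [-0.17, 0.66, 1.92, 0.23, 0.22, 1.21]), (0, [-0.17, 0.66, 1.92, 0.23, 0.22, -1.94]), (1, [-0.17, 0.66, 1.92, 0.23, 0.22, 1.21])]
L 631 10 [(0, [-0.16, 0.68, 1.81, 0.05, 0.48, -1.75]), (1, [-0.16, 0.68, 1.81, 0.05, 0.48, 1.39]), (1, [-0.16, 0.68, 1.81, 0.05, 0.48, 1.39]), (0, [-0.16, 0.68, 1.81, 0.05, 0.48, -1.75]), (1, [-0.16, 0.68, 1.81, 0.05, 0.48, 1.39])]
L 631 0 [(0, [-0.15, 0.72, 1.69, 0.0, 0.73, -1.7]), (1, [-0.15, 0.72, 1.69, -0.0, 0.73, 1.44]), (1, [-0.15, 0.72, 1.69, 0.0, 0.73, 1.44]), (0, [-0.15, 0.72, 1.69, -0.0, 0.73, -1.7]), (1, [-0.15, 0.72, 1.69, -0.0, 0.73, 1.44])]
L 581 40 [(1, [-0.21, 0.67, 2.25, 2.
[... 3626 characters left out ...]
 (0, [-0.72, 0.68, 2.21, 2.17, 0.52, 1.91]), (0, [-0.72, 0.68, 2.21, 2.17, 0.52, 1.91]), (1, [-0.72, 0.68, 2.21, 2.17, 0.52, -1.23])]
R 531 30 [(1, [-0.67, 0.64, 2.12, 1.72, 0.31, -0.74]), (0, [-0.67, 0.64, 2.12, 1.72, 0.31, 2.4]), (0, [-0.67, 0.64, 2.12, 1.72, 0.31, 2.4]), (1, [-0.67, 0.64, 2.12, 1.72, 0.31, -0.74])]
R 531 20 [(1, [-0.62, 0.63, 2.03, 0.79, 0.28, 0.23]), (1, [-0.62, 0.63, 2.03, 0.79, 0.28, 0.23])]
R 531 10 [(0, [-0.57, 0.64, 1.93, 0.22, 0.44, -2.31]), (1, [-0.57, 0.64, 1.93, 0.22, 0.44, 0.83]), (1, [-0.57, 0.64, 1.93, 0.22, 0.44, 0.83])]
R 531 0 [(0, [-0.53, 0.67, 1.82, -0.0, 0.65, -2.08]), (1, [-0.53, 0.67, 1.82, 0.0, 0.65, 1.06]), (1, [-0.53, 0.67, 1.82, 0.0, 0.65, 1.06])]
```

```bash
cat >> h.py <<'E'
import kin
FL=np.diag([-1,-1,1.])
def jrows(qs):
    p,R=tool()
    for q in qs:
        pp,A=kin.fk(q,kin.PP); d=R.T@(pp-p); r=Ro.from_matrix(R.T@A).as_rotvec()/np.radians(6)
        print('{"dx": %.0f, "dy": %.0f, "dz": %.0f, "rx": %.2f, "ry": %.2f, "rz": %.2f}'%(*d,*r), (pp+171*A[:,2]).round(0))
E
python3 - <<'E'
from h import *
R2=Rt(40)@FL; T=np.array([631,-27,52.])-R2[:,2]*(171+120)
q,e=kin.ik(T,R2,np.array([-.2,.6,2.1,2.8,.4,-1.5]),kin.PP); print(q.round(3),e)
q0=env.state()["joints"]
for n in (26,):
    w=np.linspace(0,1,n+1)[1:]
    Q=[q0+(q-q0)*a+np.array([0,-.15,.1,0,.1,0])*np.sin(np.pi*a) for a in w]
    jrows(Q[:8])
np.save("Q.npy",Q)
E
```

```text
[-0.226  0.44   2.26   2.645  0.279 -1.249] 1.7053025658242404e-13
{"dx": 9, "dy": 4, "dz": -8, "rx": -0.38, "ry": 0.00, "rz": 1.08} [560. -15. 123.]
{"dx": 19, "dy": 8, "dz": -16, "rx": -0.76, "ry": 0.01, "rz": 2.16} [550.  -4. 129.]
{"dx": 28, "dy": 12, "dz": -23, "rx": -1.14, "ry": 0.03, "rz": 3.24} [541.   7. 135.]
{"dx": 36, "dy": 16, "dz": -30, "rx": -1.52, "ry": 0.04, "rz": 4.32} [534.  18. 141.]
{"dx": 44, "dy": 20, "dz": -37, "rx": -1.91, "ry": 0.06, "rz": 5.40} [527.  28. 148.]
{"dx": 51, "dy": 24, "dz": -43, "rx": -2.29, "ry": 0.08, "rz": 6.48} [522.  37. 154.]
{"dx": 58, "dy": 27, "dz": -49, "rx": -2.67, "ry": 0.10, "rz": 7.56} [518.  46. 160.]
{"dx": 64, "dy": 30, "dz": -53, "rx": -3.05, "ry": 0.12, "rz": 8.64} [515.  53. 166.]
```

>>> play_rows([
  {"dx":9,"dy":4,"dz":-8,"rx":-0.38,"ry":0.0,"rz":1.08},
  {"dx":19,"dy":8,"dz":-16,"rx":-0.76,"ry":0.01,"rz":2.16},
  {"dx":28,"dy":12,"dz":-23,"rx":-1.14,"ry":0.03,"rz":3.24},
  {"dx":36,"dy":16,"dz":-30,"rx":-1.52,"ry":0.04,"rz":4.32},
  {"dx":44,"dy":20,"dz":-37,"rx":-1.91,"ry":0.06,"rz":5.4},
  {"dx":51,"dy":24,"dz":-43,"rx":-2.29,"ry":0.08,"rz":6.48},
  {"dx":58,"dy":27,"dz":-49,"rx":-2.67,"ry":0.1,"rz":7.56},
  {"dx":64,"dy":30,"dz":-53,"rx":-3.05,"ry":0.12,"rz":8.64},
])

```text
t: 3.33
eef_pos: [451.4, 7.4, 320.5]
tcp_rot: [2.656, 0.024, 2.237]
ft_force: [-0.0, 0.2, -0.2]
opening: 0.599
```

```bash
python3 - <<'E'
from h import *
log(); Q=np.load("Q.npy"); print(Q[7]); jrows(Q[8:16])
E
```

```text
[-0.193  0.353  2.144  0.89   0.452 -1.641] [451.4   7.4 320.5] [2.656 0.024 2.237] [-0.   0.2 -0.2]
[-0.19299268  0.35763137  2.14582536  0.88455086  0.44957303 -1.64169829]
{"dx": 6, "dy": -3, "dz": -2, "rx": -0.31, "ry": 0.03, "rz": 1.05} [514.  59. 172.]
{"dx": 10, "dy": -4, "dz": -5, "rx": -0.67, "ry": 0.03, "rz": 2.14} [513.  64. 178.]
{"dx": 14, "dy": -6, "dz": -8, "rx": -1.02, "ry": 0.03, "rz": 3.23} [514.  67. 183.]
{"dx": 17, "dy": -7, "dz": -10, "rx": -1.37, "ry": 0.02, "rz": 4.32} [516.  69. 187.]
{"dx": 18, "dy": -8, "dz": -11, "rx": -1.70, "ry": 0.01, "rz": 5.42} [519.  69. 191.]
{"dx": 19, "dy": -9, "dz": -12, "rx": -2.01, "ry": -0.02, "rz": 6.53} [522.  68. 194.]
{"dx": 19, "dy": -11, "dz": -12, "rx": -2.32, "ry": -0.06, "rz": 7.64} [526.  65. 196.]
{"dx": 18, "dy": -12, "dz": -11, "rx": -2.60, "ry": -0.12, "rz": 8.76} [531.  61. 197.]
```

Tracking is excellent.

>>> play_rows([
  {"dx":6,"dy":-3,"dz":-2,"rx":-0.31,"ry":0.03,"rz":1.05},
  {"dx":10,"dy":-4,"dz":-5,"rx":-0.67,"ry":0.03,"rz":2.14},
  {"dx":14,"dy":-6,"dz":-8,"rx":-1.02,"ry":0.03,"rz":3.23},
  {"dx":17,"dy":-7,"dz":-10,"rx":-1.37,"ry":0.02,"rz":4.32},
  {"dx":18,"dy":-8,"dz":-11,"rx":-1.7,"ry":0.01,"rz":5.42},
  {"dx":19,"dy":-9,"dz":-12,"rx":-2.01,"ry":-0.02,"rz":6.53},
  {"dx":19,"dy":-11,"dz":-12,"rx":-2.32,"ry":-0.06,"rz":7.64},
  {"dx":18,"dy":-12,"dz":-11,"rx":-2.6,"ry":-0.12,"rz":8.76},
])

```text
t: 4.0
eef_pos: [428.4, 12.1, 326.8]
tcp_rot: [2.545, -0.465, 1.432]
ft_force: [-0.3, -0.5, -0.6]
opening: 0.601
```

```bash
python3 - <<'E'
from h import *
log(); Q=np.load("Q.npy"); jrows(Q[16:24]);jrows(Q[25:])
E
```

```text
[-0.206  0.317  2.242  1.67   0.422 -1.463] [428.4  12.1 326.8] [ 2.545 -0.465  1.432] [-0.3 -0.5 -0.6]
{"dx": -5, "dy": -1, "dz": 3, "rx": -0.23, "ry": -0.12, "rz": 1.09} [535.  55. 196.]
{"dx": -8, "dy": -1, "dz": 5, "rx": -0.53, "ry": -0.23, "rz": 2.21} [540.  48. 195.]
{"dx": -12, "dy": -0, "dz": 8, "rx": -0.81, "ry": -0.35, "rz": 3.34} [544.  40. 192.]
{"dx": -17, "dy": 0, "dz": 11, "rx": -1.09, "ry": -0.50, "rz": 4.47} [548.  32. 188.]
{"dx": -22, "dy": 1, "dz": 15, "rx": -1.36, "ry": -0.65, "rz": 5.60} [551.  22. 183.]
{"dx": -28, "dy": 1, "dz": 19, "rx": -1.63, "ry": -0.83, "rz": 6.74} [553.  13. 177.]
{"dx": -34, "dy": 1, "dz": 23, "rx": -1.89, "ry": -1.01, "rz": 7.88} [555.   3. 170.]
{"dx": -40, "dy": 1, "dz": 28, "rx": -2.15, "ry": -1.21, "rz": 9.02} [556.  -7. 162.]
{"dx": -53, "dy": -1, "dz": 38, "rx": -2.66, "ry": -1.63, "rz": 11.31} [554. -25. 144.]
```

>>> play_rows([
  {"dx":-5,"dy":-1,"dz":3,"rx":-0.23,"ry":-0.12,"rz":1.09},
  {"dx":-8,"dy":-1,"dz":5,"rx":-0.53,"ry":-0.23,"rz":2.21},
  {"dx":-12,"dy":0,"dz":8,"rx":-0.81,"ry":-0.35,"rz":3.34},
  {"dx":-17,"dy":0,"dz":11,"rx":-1.09,"ry":-0.5,"rz":4.47},
  {"dx":-22,"dy":1,"dz":15,"rx":-1.36,"ry":-0.65,"rz":5.6},
  {"dx":-28,"dy":1,"dz":19,"rx":-1.63,"ry":-0.83,"rz":6.74},
  {"dx":-34,"dy":1,"dz":23,"rx":-1.89,"ry":-1.01,"rz":7.88},
  {"dx":-40,"dy":1,"dz":28,"rx":-2.15,"ry":-1.21,"rz":9.02},
])

```text
t: 4.67
eef_pos: [442.4, -15.7, 290.9]
tcp_rot: [2.991, -0.733, 0.294]
ft_force: [-0.1, -0.2, -0.4]
opening: 0.598
```

```bash
python3 - <<'E'
from h import *
log(); R2=Rt(40)@FL
for b in (120,60,0): delta([631,-27,52],R2,back=b)
w=cam("wrist","pics/w2.png"); A=red(w,(0,0,512,384)); print(A)
E
```

```text
[-0.222  0.406  2.259  2.454  0.314 -1.291] [442.4 -15.7 290.9] [ 2.991 -0.733  0.294] [-0.1 -0.2 -0.4]
TCP [444.  -23.3 274.9] d [-11.2   5.9  12.5] r [-0.54 -0.5   2.23]
TCP [482.5 -24.  229. ] d [-14.6   8.9  72.3] r [-0.54 -0.5   2.23]
TCP [521.1 -24.8 183. ] d [-18.1  11.9 132.1] r [-0.54 -0.5   2.23]
[(array([509.4,  64.6]), array([507,  59,   5,  11,  40], dtype=int32)), (array([277.9, 207.9]), array([268, 192,  21,  33, 482], dtype=int32)), (array([464.8, 240.3]), array([457, 234,  17,  12, 163], dtype=int32))]
```

View pics/w2.png

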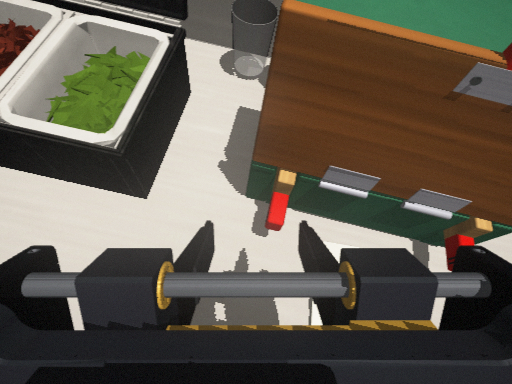

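The wrist view shows the left grip at (278,208), ahead of the jaws. Next I'll square up at 60 mm back.

>>> play_rows([
  {"dx":-5,"dy":3,"dz":15,"rx":-0.2,"ry":-0.2,"rz":0.8},
  {"dx":-10,"dy":6,"dz":35,"rx":-0.4,"ry":-0.4,"rz":1.6},
  {"dx":-15,"dy":9,"dz":55,"rx":-0.54,"ry":-0.5,"rz":2.23},
  {"dx":-15,"dy":9,"dz":72,"rx":-0.54,"ry":-0.5,"rz":2.23},
  {"dx":-15,"dy":9,"dz":72,"rx":-0.54,"ry":-0.5,"rz":2.23},
])

```text
t: 5.13
eef_pos: [484.4, -24.8, 228.0]
tcp_rot: [-3.138, -0.701, -0.027]
ft_force: [-0.9, 1.2, -1.7]
opening: 0.601
```

```bash
python3 - <<'E'
from h import *
log(); R2=Rt(40)@FL
delta([631,-27,52],R2,back=0)
w=cam("wrist","pics/w3.png"); A=red(w,(0,0,512,384)); print(A)
s=cam("scene")
print("proj grip in wrist of est", [proj(w,np.array(X)) for X in ([637,-27,64],[623,-27,64],[623,-27,40])])
E
```

```text
[-0.208  0.574  2.197  2.779  0.343 -1.366] [484.4 -24.8 228. ] [-3.138 -0.701 -0.027] [-0.9  1.2 -1.7]
TCP [521.1 -24.8 183. ] d [-1.  -0.8 58.1] r [ 0.01 -0.02 -0.05]
[(array([508.2, 190.2]), array([502, 181,  10,  26, 137], dtype=int32)), (array([255.9, 207.6]), array([245, 186,  22,  44, 931], dtype=int32)), (array([508.1, 230. ]), array([504, 228,   8,   4,  23], dtype=int32))]
proj grip in wrist of est [array([254.62817657, 205.15323999]), array([255.05908101, 222.36707961]), array([255.25209799, 231.07091934])]
```

View pics/w3.png

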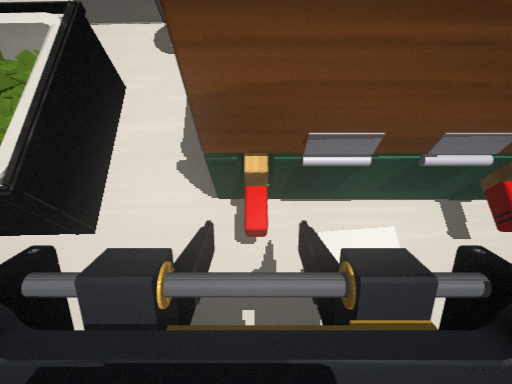

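>>> play_rows([
  {"dx":0,"dy":0,"dz":15,"rx":0,"ry":0,"rz":0},
  {"dx":0,"dy":0,"dz":30,"rx":0,"ry":0,"rz":0},
  {"dx":-1,"dy":-1,"dz":45,"rx":0,"ry":0,"rz":0},
  {"dx":-1,"dy":-1,"dz":57,"rx":0,"ry":0,"rz":0},
  {"dx":-1,"dy":-1,"dz":57,"rx":0,"ry":0,"rz":0},
])

```text
t: 5.65
eef_pos: [519.3, -24.4, 185.0]
tcp_rot: [-3.138, -0.701, -0.026]
ft_force: [-0.6, 0.7, 0.5]
opening: 0.596
```

```bash
python3 - <<'E'
from h import *
log(); 
delta([631,-27,52],Rt(40)@FL,back=0)
w=cam("wrist","pics/w4.png")
E
```

```text
[-0.191  0.686  2.13   2.845  0.383 -1.421] [519.3 -24.4 185. ] [-3.138 -0.701 -0.026] [-0.6  0.7  0.5]
TCP [521.1 -24.8 183. ] d [0.1 0.4 2.7] r [ 0.01 -0.02 -0.04]
```

View pics/w4.png

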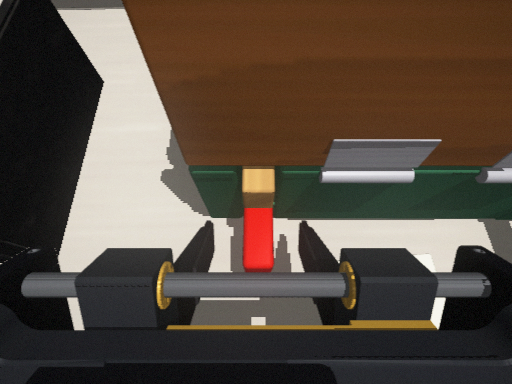

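The red grip (258,240) is centred between the fingers. I'll close on it.

>>> play_rows([
  {"dx":0,"dy":0,"dz":3,"rx":0,"ry":0,"rz":0},
  {"dx":0,"dy":0,"dz":3,"rx":0,"ry":0,"rz":0},
  {"dx":0,"dy":0,"dz":3,"rx":0,"ry":0,"rz":0},
  {"dx":0,"dy":0,"dz":3,"rx":0,"ry":0,"rz":0},
  {"dx":0,"dy":0,"dz":3,"rx":0,"ry":0,"rz":0},
  {"dx":0,"dy":0,"dz":3,"rx":0,"ry":0,"rz":0},
], fingers=0)

```text
t: 6.2
eef_pos: [520.5, -24.4, 183.3]
tcp_rot: [-3.138, -0.7, -0.026]
ft_force: [0.1, -0.4, 0.2]
opening: 0.237
```

```bash
python3 - <<'E'
from h import *
log(); p,R=tool()
d=-100*np.array([np.cos(YAW),np.sin(YAW),0]); print((R.T@d).round(1))
E
```

```text
[-0.191  0.69   2.127  2.847  0.384 -1.423] [520.5 -24.4 183.3] [-3.138 -0.7   -0.026] [ 0.1 -0.4  0.2]
[-76.5   0.4 -64.4]
```

>>> play_rows([
  {"dx":0,"dy":0,"dz":0,"rx":0,"ry":0,"rz":0},
  {"dx":0,"dy":0,"dz":0,"rx":0,"ry":0,"rz":0},
  {"dx":-6,"dy":0,"dz":-5,"rx":0,"ry":0,"rz":0},
  {"dx":-15,"dy":0,"dz":-13,"rx":0,"ry":0,"rz":0},
  {"dx":-25,"dy":0,"dz":-21,"rx":0,"ry":0,"rz":0},
  {"dx":-35,"dy":0,"dz":-29,"rx":0,"ry":0,"rz":0},
  {"dx":-45,"dy":0,"dz":-38,"rx":0,"ry":0,"rz":0},
  {"dx":-55,"dy":0,"dz":-46,"rx":0,"ry":0,"rz":0},
])

```text
t: 6.87
eef_pos: [448.5, -23.3, 183.2]
tcp_rot: [-3.138, -0.701, -0.029]
ft_force: [1.6, -8.0, -1.7]
opening: 0.185
```

```bash
python3 - <<'E'
from h import *
log(); p,R=tool()
w=cam("wrist","pics/w5.png")
E
```

```text
[-0.223  0.666  2.302  2.888  0.533 -1.5  ] [448.5 -23.3 183.2] [-3.138 -0.701 -0.029] [ 1.6 -8.  -1.7]
```

View pics/w5.png

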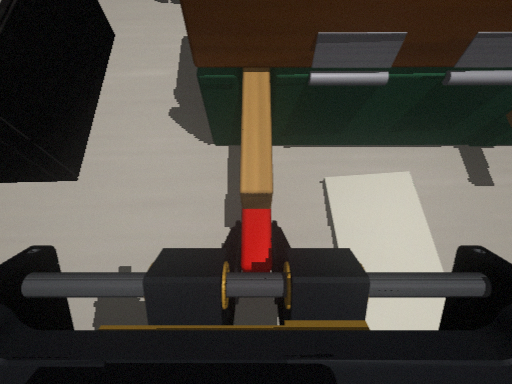

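>>> play_rows([
  {"dx":-6,"dy":0,"dz":-5,"rx":0,"ry":0,"rz":0},
  {"dx":-12,"dy":0,"dz":-10,"rx":0,"ry":0,"rz":0},
  {"dx":-15,"dy":0,"dz":-12,"rx":0,"ry":0,"rz":0},
  {"dx":-17,"dy":0,"dz":-14,"rx":0,"ry":0,"rz":0},
])

```text
t: 7.25
eef_pos: [428.2, -23.0, 183.2]
tcp_rot: [-3.139, -0.711, -0.027]
ft_force: [38.2, 7.3, -21.1]
opening: 0.189
```

>>> play_rows([
  {"dx":-2,"dy":0,"dz":-1.7,"rx":0,"ry":0,"rz":0},
  {"dx":-4,"dy":0,"dz":-3.4,"rx":0,"ry":0,"rz":0},
])

```text
t: 7.42
eef_pos: [426.0, -23.1, 182.9]
tcp_rot: [-3.141, -0.719, -0.024]
ft_force: [37.1, 8.6, -23.6]
opening: 0.186
```

>>> play_rows([
  {"dx":0,"dy":0,"dz":0,"rx":0,"ry":0,"rz":0},
  {"dx":0,"dy":0,"dz":0,"rx":0,"ry":0,"rz":0},
  {"dx":0,"dy":0,"dz":0,"rx":0,"ry":0,"rz":0},
  {"dx":0,"dy":0,"dz":0,"rx":0,"ry":0,"rz":0},
  {"dx":0,"dy":0,"dz":-15,"rx":0,"ry":0,"rz":0},
  {"dx":0,"dy":0,"dz":-35,"rx":0,"ry":0,"rz":0},
  {"dx":0,"dy":0,"dz":-60,"rx":0,"ry":0,"rz":0},
  {"dx":0,"dy":0,"dz":-80,"rx":0,"ry":0,"rz":0},
], fingers=0.6)

```text
t: 8.08
eef_pos: [371.9, -21.7, 243.8]
tcp_rot: [-3.14, -0.718, -0.024]
ft_force: [0.1, -0.9, 0.6]
opening: 0.592
```

```bash
python3 - <<'E'
from h import *
log(); 
w=cam("wrist","pics/w6.png"); s=cam("scene","pics/s6.png"); t=cam("top","pics/t6.png")
for c in (w,s,t): print([(x[0],x[1]) for x in red(c,(0,0,512,384)) if x[1][4]>30])
def go(G,b=0):
    R2=Rt(40)@FL; T=np.array(G)-R2[:,2]*(171+b); p,R=tool(); print("w",T.round(1)); delta(G,R2,b)
go([631,-237,52],90);go([631,-237,52],60)
E
```

```text
[-0.273  0.482  2.458  2.81   0.525 -1.471] [371.9 -21.7 243.8] [-3.14  -0.718 -0.024] [ 0.1 -0.9  0.6]
[(array([462.8, 109.9]), array([450,  96,  26,  30, 492], dtype=int32)), (array([256.2, 191.1]), array([247, 173,  19,  37, 686], dtype=int32))]
[(array([327.1, 157.1]), array([323, 149,   9,  18, 110], dtype=int32)), (array([341.9, 231.9]), array([337, 226,  11,  13,  81], dtype=int32))]
[(array([316.2, 107.2]), array([311, 101,  11,  14, 124], dtype=int32)), (array([347.2, 154.5]), array([344, 148,   8,  15,  96], dtype=int32)), (array([264. , 189.8]), array([262, 183,   5,  15,  73], dtype=int32))]
w [ 463.3 -233.6  251.9]
TCP [ 463.3 -233.6  251.9] d [ 77.  209.5  56.9] r [ 0.02 -0.22 -0.03]
w [ 482.5 -234.   229. ]
TCP [ 482.5 -234.   229. ] d [ 76.3 209.5  86.9] r [ 0.02 -0.22 -0.03]
```

View pics/w6.png

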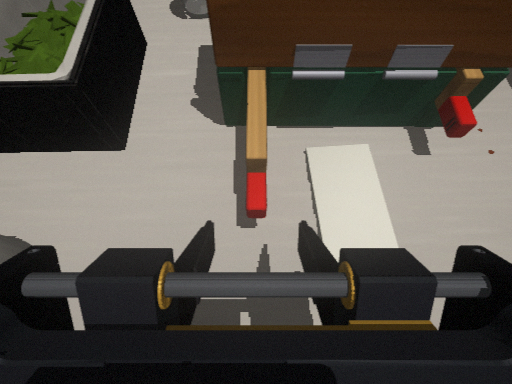

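View pics/s6.png

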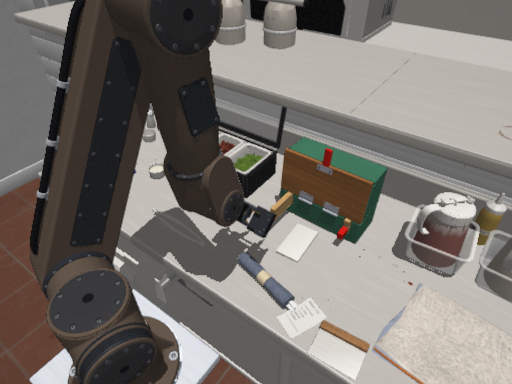

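```bash
python3 - <<'E'
from h import *
w=cam("wrist"); cv2.imwrite("pics/w6z.png",cv2.resize(w["image"][40:230,200:500,::-1],None,fx=2.6,fy=2.6,interpolation=cv2.INTER_NEAREST))
print("base of face",[onz(w,u,0).round(1) for u in ((228,125),(240,125),(300,126),(420,125))])
print("grip front top", onz(w,(257,206),64).round(1),"front bottom",onz(w,(257,216),40).round(1))
print("bar end top", onz(w,(257,162),88).round(1),onz(w,(257,68),88).round(1))
E
```

```text
base of face [array([673.9,   6.9,   0. ]), array([673.5,  -8.4,   0. ]), array([670. , -84.5,   0. ]), array([ 667.8, -237.1,    0. ])]
grip front top [535.8 -26.4  64. ] front bottom [535.5 -26.5  40. ]
bar end top [564.8 -27.1  88. ] [671.9 -29.8  88. ]
```

View pics/w6z.png

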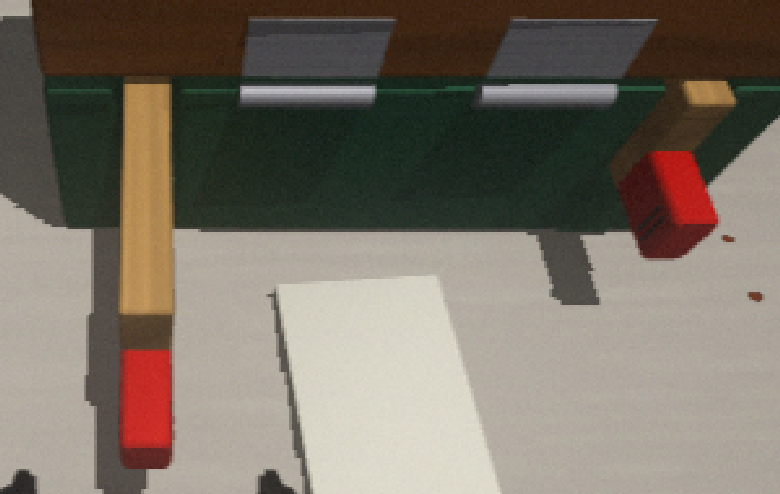

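>>> play_rows([
  {"dx":25,"dy":0,"dz":-5,"rx":0,"ry":0,"rz":0},
  {"dx":40,"dy":25,"dz":0,"rx":0,"ry":0,"rz":0},
  {"dx":50,"dy":60,"dz":10,"rx":0,"ry":-0.1,"rz":0},
  {"dx":60,"dy":98,"dz":25,"rx":0,"ry":-0.2,"rz":0},
  {"dx":70,"dy":135,"dz":40,"rx":0,"ry":-0.2,"rz":0},
  {"dx":77,"dy":172,"dz":57,"rx":0,"ry":-0.2,"rz":0},
  {"dx":77,"dy":209,"dz":57,"rx":0,"ry":-0.2,"rz":0},
  {"dx":77,"dy":209,"dz":57,"rx":0,"ry":-0.2,"rz":0},
])

```text
t: 8.95
eef_pos: [465.2, -238.9, 249.6]
tcp_rot: [3.141, -0.7, -0.027]
ft_force: [-0.6, -0.2, 0.4]
opening: 0.598
```

```bash
python3 - <<'E'
from h import *
log(); R2=Rt(40)@FL
delta([631,-237,52],R2,60)
delta([631,-237,52],R2,0)
w=cam("wrist","pics/w7.png"); print([x for x in red(w,(150,100,360,300))])
print([proj(w,np.array(X)) for X in ([637,-237,64],[623,-237,64],[623,-237,40])])
E
```

```text
[-0.661  0.561  2.081  1.799  0.402 -0.76 ] [ 465.2 -238.9  249.6] [ 3.141 -0.7   -0.027] [-0.6 -0.2  0.4]
TCP [ 482.5 -234.   229. ] d [-0.1 -5.4 26.9] r [ 0.05 -0.01 -0.05]
TCP [ 521.1 -234.8  183. ] d [-0.2 -5.6 86.9] r [ 0.05 -0.01 -0.05]
[(array([249.9, 196.7]), array([240, 178,  20,  39, 728], dtype=int32))]
[array([248.66179976, 193.4183251 ]), array([248.93206674, 208.3747324 ]), array([249.54826631, 217.32517097])]
```

View pics/w7.png

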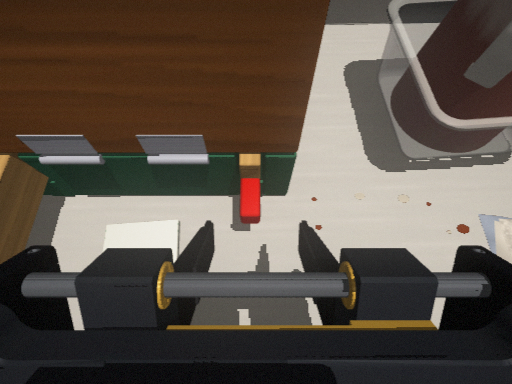

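>>> play_rows([
  {"dx":0,"dy":-4,"dz":15,"rx":0,"ry":0,"rz":0},
  {"dx":0,"dy":-4,"dz":35,"rx":0,"ry":0,"rz":0},
  {"dx":0,"dy":-4,"dz":55,"rx":0,"ry":0,"rz":0},
  {"dx":0,"dy":-4,"dz":70,"rx":0,"ry":0,"rz":0},
  {"dx":0,"dy":-4,"dz":80,"rx":0,"ry":0,"rz":0},
  {"dx":0,"dy":-4,"dz":86,"rx":0,"ry":0,"rz":0},
  {"dx":0,"dy":-4,"dz":86,"rx":0,"ry":0,"rz":0},
])

```text
t: 9.58
eef_pos: [520.4, -233.1, 182.6]
tcp_rot: [-3.139, -0.698, -0.028]
ft_force: [-0.3, -0.0, -0.3]
opening: 0.596
```

```bash
python3 - <<'E'
from h import *
log(); delta([631,-238,52],Rt(40)@FL)
w=cam("wrist","pics/w8.png"); print([x for x in red(w,(150,100,360,300))])
E
```

```text
[-0.587  0.721  1.994  2.05   0.397 -0.961] [ 520.4 -233.1  182.6] [-3.139 -0.698 -0.028] [-0.3 -0.  -0.3]
TCP [ 521.1 -235.8  183. ] d [0.8 2.7 0.2] r [ 0.02  0.   -0.06]
[(array([260. , 240.8]), array([ 245,  209,   31,   63, 1832], dtype=int32))]
```

>>> play_rows([
  {"dx":0,"dy":2.5,"dz":0,"rx":0,"ry":0,"rz":0},
  {"dx":0,"dy":2.5,"dz":0,"rx":0,"ry":0,"rz":0},
  {"dx":0,"dy":2.5,"dz":0,"rx":0,"ry":0,"rz":0},
  {"dx":0,"dy":2.5,"dz":0,"rx":0,"ry":0,"rz":0},
  {"dx":0,"dy":2.5,"dz":0,"rx":0,"ry":0,"rz":0},
  {"dx":0,"dy":2.5,"dz":0,"rx":0,"ry":0,"rz":0},
  {"dx":0,"dy":2.5,"dz":0,"rx":0,"ry":0,"rz":0},
  {"dx":0,"dy":2.5,"dz":0,"rx":0,"ry":0,"rz":0},
], fingers=0)

```text
t: 10.3
eef_pos: [519.9, -235.4, 183.5]
tcp_rot: [-3.139, -0.699, -0.027]
ft_force: [-0.8, 3.3, 3.1]
opening: 0.192
```

>>> play_rows([
  {"dx":-6,"dy":0,"dz":-5,"rx":0,"ry":0,"rz":0},
  {"dx":-15,"dy":0,"dz":-13,"rx":0,"ry":0,"rz":0},
  {"dx":-25,"dy":0,"dz":-21,"rx":0,"ry":0,"rz":0},
  {"dx":-35,"dy":0,"dz":-29,"rx":0,"ry":0,"rz":0},
  {"dx":-45,"dy":0,"dz":-38,"rx":0,"ry":0,"rz":0},
  {"dx":-55,"dy":0,"dz":-46,"rx":0,"ry":0,"rz":0},
  {"dx":-60,"dy":0,"dz":-50,"rx":0,"ry":0,"rz":0},
  {"dx":-62,"dy":0,"dz":-52,"rx":0,"ry":0,"rz":0},
])

```text
t: 10.97
eef_pos: [438.6, -233.3, 183.5]
tcp_rot: [-3.139, -0.699, -0.027]
ft_force: [1.8, 4.5, -0.4]
opening: 0.191
```

>>> play_rows([
  {"dx":-4,"dy":0,"dz":-3.4,"rx":0,"ry":0,"rz":0},
  {"dx":-8,"dy":0,"dz":-6.7,"rx":0,"ry":0,"rz":0},
  {"dx":-10,"dy":0,"dz":-8.4,"rx":0,"ry":0,"rz":0},
  {"dx":-12,"dy":0,"dz":-10,"rx":0,"ry":0,"rz":0},
])

```text
t: 11.3
eef_pos: [425.4, -233.4, 183.4]
tcp_rot: [-3.14, -0.706, -0.024]
ft_force: [39.1, 7.7, -18.7]
opening: 0.188
```

>>> play_rows([
  {"dx":0,"dy":0,"dz":0,"rx":0,"ry":0,"rz":0},
  {"dx":0,"dy":0,"dz":0,"rx":0,"ry":0,"rz":0},
  {"dx":0,"dy":0,"dz":0,"rx":0,"ry":0,"rz":0},
  {"dx":0,"dy":0,"dz":0,"rx":0,"ry":0,"rz":0},
  {"dx":0,"dy":0,"dz":-15,"rx":0,"ry":0,"rz":0},
  {"dx":0,"dy":0,"dz":-35,"rx":0,"ry":0,"rz":0},
  {"dx":0,"dy":0,"dz":-60,"rx":0,"ry":0,"rz":0},
  {"dx":0,"dy":0,"dz":-90,"rx":0,"ry":0,"rz":0},
], fingers=0.6)

```text
t: 11.97
eef_pos: [366.4, -232.1, 251.9]
tcp_rot: [-3.139, -0.704, -0.024]
ft_force: [-0.6, 0.6, -0.4]
opening: 0.595
```

```bash
python3 - <<'E'
from h import *
log(); 
w=cam("wrist","pics/w9.png"); s=cam("scene","pics/s9.png"); t=cam("top","pics/t9.png")
for c in (w,s,t): print([(x[0],x[1]) for x in red(c,(0,0,512,384)) if x[1][4]>30])
E
```

```text
[-0.805  0.493  2.285  1.9    0.505 -1.02 ] [ 366.4 -232.1  251.9] [-3.139 -0.704 -0.024] [-0.6  0.6 -0.4]
[(array([ 24.6, 190.3]), array([  9, 172,  32,  38, 725], dtype=int32)), (array([256.2, 191.1]), array([247, 173,  19,  37, 655], dtype=int32))]
[(array([327.1, 157. ]), array([323, 149,   9,  17, 109], dtype=int32))]
[(array([316.1, 107.3]), array([311, 101,  11,  14, 126], dtype=int32)), (array([263.9, 189.8]), array([261, 183,   6,  15,  74], dtype=int32)), (array([348.3, 190.4]), array([345, 184,   7,  14,  84], dtype=int32))]
```

View pics/w9.png

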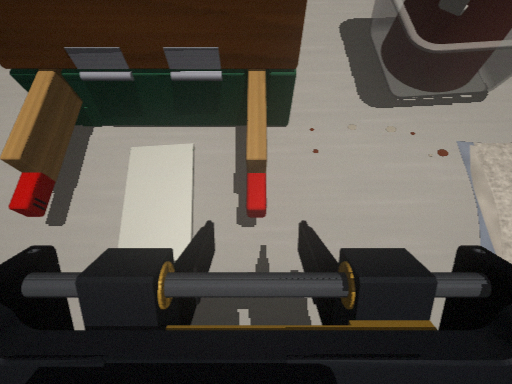

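View pics/t9.png

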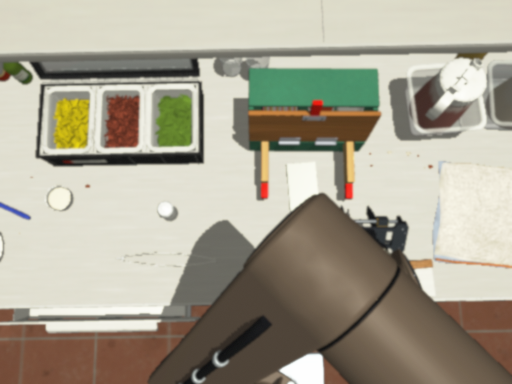

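```bash
cat >> h.py <<'E'
def cabpt(v): return Ro.from_euler("z",YAW).apply(np.array(v,float))
def tabpos(psi,H): # rad from upright
    u=cabpt([-np.sin(psi),0,np.cos(psi)]); n=cabpt([np.cos(psi),0,np.sin(psi)]); return H+180*u+6*n
E
python3 - <<'E'
from h import *
H=np.array([668,-134,88.])
for t0,t1 in ((40,40),(20,50),(30,60),(10,40)):
    q=np.array([-.5,.6,1.9,2.4,.3,-1.2]); 
    for k,psi in enumerate(np.radians(np.linspace(-4,90,10))):
        R2=Rt(t0+(t1-t0)*k/9)@FL; T=tabpos(psi,H)-171*R2[:,2]
        q,e=kin.ik(T,R2,q,kin.PP); print(t0,t1,round(np.degrees(psi)),q.round(2),round(e,1),T.round())
E
```

```text
40 40 -4 [-0.37  0.4   1.8   0.69  0.35  0.64] 0.0 [ 577. -132.  398.]
40 40 6 [-0.39  0.36  1.87  0.77  0.34  0.54] 0.0 [ 544. -132.  399.]
40 40 17 [-0.41  0.32  1.95  0.88  0.33  0.41] 0.0 [ 512. -131.  393.]
40 40 27 [-0.44  0.3   2.03  1.04  0.31  0.23] 0.0 [ 481. -130.  382.]
40 40 38 [-0.47  0.29  2.11  1.25  0.3  -0.02] 0.0 [ 453. -130.  365.]
40 40 48 [-0.5   0.3   2.18  1.51  0.3  -0.31] 0.0 [ 428. -129.  343.]
40 40 59 [-0.52  0.33  2.25  1.8   0.32 -0.64] 0.0 [ 408. -129.  318.]
40 40 69 [-0.54  0.38  2.32  2.07  0.37 -0.94] 0.0 [ 392. -128.  289.]
40 40 80 [-0.56  0.46  2.36  2.28  0.45 -1.19] 0.0 [ 382. -128.  258.]
40 40 90 [-0.56  0.54  2.4   2.43  0.53 -1.37] 0.0 [ 378. -128.  225.]
20 50 -4 [-0.32  0.46  1.56  0.15  0.79  1.18] 0.0 [ 628. -133.  428.]
20 50 6 [-0.35  0.4   1.68  0.2   0.68  1.11] 0.0 [ 586. -132.  425.]
20 50 17 [-0.38  0.35  1.8   0.29  0.57  1.  ] 0.0 [ 545. -132.  415.]
20 50 27 [-0.41  0.31  1.92  0.44  0.46  0.83] 0.0 [ 505. -131.  399.]
20 50 38 [-0.45  0.29  2.04  0.71  0.36  0.53] 0.0 [ 469. -130.  377.]
20 50 48 [-0.48  0.3   2.15  1.19  0.
[... 1035 characters left out ...]
 [-0.31  0.51  1.44  0.06  1.02  1.26] 0.0 [ 657. -134.  436.]
10 40 6 [-0.33  0.44  1.56  0.09  0.91  1.22] 0.0 [ 614. -133.  434.]
10 40 17 [-0.35  0.39  1.69  0.13  0.8   1.16] 0.0 [ 572. -132.  426.]
10 40 27 [-0.38  0.34  1.81  0.2   0.67  1.08] 0.0 [ 532. -131.  411.]
10 40 38 [-0.41  0.31  1.93  0.3   0.54  0.95] 0.0 [ 495. -131.  391.]
10 40 48 [-0.44  0.3   2.04  0.48  0.41  0.74] 0.0 [ 461. -130.  365.]
10 40 59 [-0.48  0.32  2.15  0.86  0.3   0.32] 0.0 [ 432. -129.  335.]
10 40 69 [-0.51  0.36  2.25  1.55  0.26 -0.4 ] 0.0 [ 408. -129.  301.]
10 40 80 [-0.54  0.44  2.33  2.15  0.36 -1.04] 0.0 [ 390. -128.  264.]
10 40 90 [-0.56  0.54  2.4   2.43  0.53 -1.37] 0.0 [ 378. -128.  225.]
```

```bash
python3 - <<'E'
from h import *
q0=env.state()["joints"]
R2=Rt(30)@FL; T=np.array([684.6,-135.7,266.])-R2[:,2]*(171+110)
q,e=kin.ik(T,R2,np.array([-.4,.4,1.8,.5,.5,.9]),kin.PP); print(q.round(3),e,T)
n=14
Q=[q0+(q-q0)*a+np.array([0,-.1,0,0,0,0])*np.sin(np.pi*a) for a in np.linspace(0,1,n+1)[1:]]
jrows(Q[:8]); print(); jrows(Q[8:]); np.save("Q.npy",Q)
E
```

```text
[-0.384  0.252  1.678  0.268  0.735  1.051] 1.1368683772161603e-13 [ 544.12809906 -132.89018733  509.35313846]
{"dx": 28, "dy": -4, "dz": -6, "rx": 0.31, "ry": 0.37, "rz": -0.14} [ 500. -226.  150.]
{"dx": 56, "dy": -10, "dz": -13, "rx": 0.63, "ry": 0.63, "rz": -0.29} [ 520. -215.  177.]
{"dx": 83, "dy": -17, "dz": -22, "rx": 0.94, "ry": 0.79, "rz": -0.43} [ 536. -202.  203.]
{"dx": 108, "dy": -25, "dz": -31, "rx": 1.22, "ry": 0.84, "rz": -0.56} [ 550. -189.  228.]
{"dx": 132, "dy": -34, "dz": -40, "rx": 1.46, "ry": 0.79, "rz": -0.66} [ 561. -177.  250.]
{"dx": 155, "dy": -42, "dz": -49, "rx": 1.64, "ry": 0.64, "rz": -0.74} [ 571. -165.  270.]
{"dx": 176, "dy": -51, "dz": -57, "rx": 1.75, "ry": 0.42, "rz": -0.78} [ 579. -155.  287.]
{"dx": 195, "dy": -60, "dz": -64, "rx": 1.78, "ry": 0.13, "rz": -0.78} [ 586. -146.  301.]

{"dx": 214, "dy": -68, "dz": -69, "rx": 1.72, "ry": -0.20, "rz": -0.75} [ 592. -139.  314.]
{"dx": 232, "dy": -75, "dz": -73, "rx": 1.57, "ry": -0.56, "rz": -0.67} [ 599. -135.  324.]
{"dx": 249, "dy": -83, "dz": -76, "rx": 1.33, "ry": -0.92, "rz": -0.56} [ 605. -132.  334.]
{"dx": 266, "dy": -90, "dz": -78, "rx": 0.98, "ry": -1.25, "rz": -0.41} [ 613. -131.  342.]
{"dx": 283, "dy": -97, "dz": -79, "rx": 0.55, "ry": -1.54, "rz": -0.24} [ 621. -132.  351.]
{"dx": 300, "dy": -104, "dz": -81, "rx": 0.02, "ry": -1.76, "rz": -0.03} [ 630. -135.  361.]
```

>>> play_rows([
  {"dx":28,"dy":-4,"dz":-6,"rx":0.31,"ry":0.37,"rz":-0.14},
  {"dx":56,"dy":-10,"dz":-13,"rx":0.63,"ry":0.63,"rz":-0.29},
  {"dx":83,"dy":-17,"dz":-22,"rx":0.94,"ry":0.79,"rz":-0.43},
  {"dx":108,"dy":-25,"dz":-31,"rx":1.22,"ry":0.84,"rz":-0.56},
  {"dx":132,"dy":-34,"dz":-40,"rx":1.46,"ry":0.79,"rz":-0.66},
  {"dx":155,"dy":-42,"dz":-49,"rx":1.64,"ry":0.64,"rz":-0.74},
  {"dx":176,"dy":-51,"dz":-57,"rx":1.75,"ry":0.42,"rz":-0.78},
  {"dx":195,"dy":-60,"dz":-64,"rx":1.78,"ry":0.13,"rz":-0.78},
])

```text
t: 12.78
eef_pos: [475.7, -174.3, 428.9]
tcp_rot: [-3.025, -0.725, 0.084]
ft_force: [-0.0, 0.7, -1.2]
opening: 0.603
```

```bash
python3 - <<'E'
from h import *
log(); Q=np.load("Q.npy"); jrows(Q[8:])
E
```

```text
[-0.562  0.257  1.936  0.966  0.637  0.168] [ 475.7 -174.3  428.9] [-3.025 -0.725  0.084] [-0.   0.7 -1.2]
{"dx": 18, "dy": -7, "dz": -4, "rx": -0.05, "ry": -0.32, "rz": 0.07} [ 592. -139.  314.]
{"dx": 37, "dy": -13, "dz": -7, "rx": -0.19, "ry": -0.68, "rz": 0.17} [ 599. -135.  324.]
{"dx": 55, "dy": -20, "dz": -8, "rx": -0.42, "ry": -1.03, "rz": 0.31} [ 605. -132.  334.]
{"dx": 72, "dy": -25, "dz": -8, "rx": -0.75, "ry": -1.37, "rz": 0.49} [ 613. -131.  342.]
{"dx": 89, "dy": -31, "dz": -8, "rx": -1.17, "ry": -1.66, "rz": 0.69} [ 621. -132.  351.]
{"dx": 107, "dy": -37, "dz": -8, "rx": -1.69, "ry": -1.88, "rz": 0.92} [ 630. -135.  361.]
```

>>> play_rows([
  {"dx":18,"dy":-7,"dz":-4,"rx":-0.05,"ry":-0.32,"rz":0.07},
  {"dx":37,"dy":-13,"dz":-7,"rx":-0.19,"ry":-0.68,"rz":0.17},
  {"dx":55,"dy":-20,"dz":-8,"rx":-0.42,"ry":-1.03,"rz":0.31},
  {"dx":72,"dy":-25,"dz":-8,"rx":-0.75,"ry":-1.37,"rz":0.49},
  {"dx":89,"dy":-31,"dz":-8,"rx":-1.17,"ry":-1.66,"rz":0.69},
  {"dx":107,"dy":-37,"dz":-8,"rx":-1.69,"ry":-1.88,"rz":0.92},
  {"dx":107,"dy":-37,"dz":-8,"rx":-1.69,"ry":-1.88,"rz":0.92},
])

```text
t: 13.37
eef_pos: [546.7, -131.5, 510.2]
tcp_rot: [3.141, -0.525, -0.021]
ft_force: [-0.0, 0.3, -0.1]
opening: 0.599
```

```bash
python3 - <<'E'
from h import *
log()
w=cam("wrist","pics/w10.png"); s=cam("scene","pics/s10.png"); t=cam("top","pics/t10.png")
for c in (w,s,t): print([(x[0],x[1]) for x in red(c,(100,100,400,300)) if x[1][4]>30])
print(proj(w,[684.6,-135.7,266.]),proj(w,[684.6,-135.7,286.]))
E
```

```text
[-0.379  0.255  1.672  0.264  0.735  1.059] [ 546.7 -131.5  510.2] [ 3.141 -0.525 -0.021] [-0.   0.3 -0.1]
[(array([256. , 198.9]), array([245, 187,  24,  26, 531], dtype=int32))]
[(array([184.7, 106.9]), array([182, 101,   7,  13,  58], dtype=int32)), (array([327.1, 157.1]), array([323, 149,   9,  17, 110], dtype=int32)), (array([327.4, 250.4]), array([322, 244,  12,  14,  83], dtype=int32))]
[(array([264.1, 190.6]), array([262, 184,   5,  14,  65], dtype=int32))]
[257.39881547 199.8706274 ] [257.50587433 195.27437154]
```

View pics/w10.png

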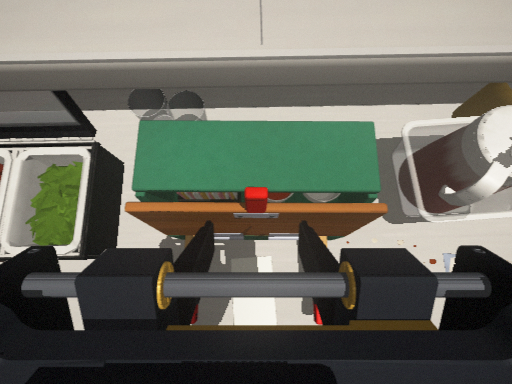

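View pics/s10.png

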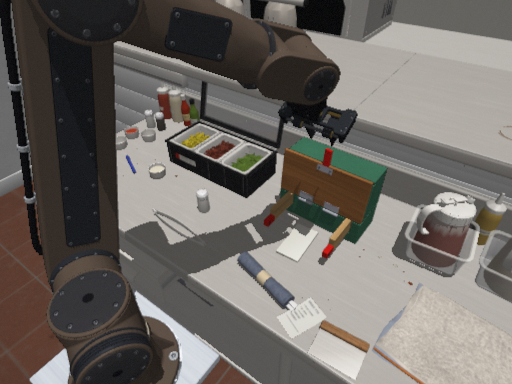

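```bash
python3 - <<'E'
from h import *
w=cam("wrist"); s=cam("scene")
cv2.imwrite("pics/w10z.png",cv2.resize(w["image"][170:250,200:320,::-1],None,fx=6,fy=6,interpolation=cv2.INTER_NEAREST))
cv2.imwrite("pics/s10z.png",cv2.resize(s["image"][140:190,290:370,::-1],None,fx=9,fy=9,interpolation=cv2.INTER_NEAREST))
print(tri(w,(256,198.9),s,(327.1,157.1)))
for r in (187,196,198,212): print(r,onz(w,(256,r),287).round(1),onz(w,(256,r),240).round(1))
E
```

```text
[ 683.04511822 -134.24851687  261.63709122]
187 [ 688.5 -134.2  287. ] [ 700.9 -134.3  240. ]
196 [ 680.1 -134.1  287. ] [ 690.8 -134.1  240. ]
198 [ 678.3 -134.   287. ] [ 688.6 -134.1  240. ]
212 [ 665.5 -133.8  287. ] [ 673.4 -133.8  240. ]
```

View pics/w10z.png

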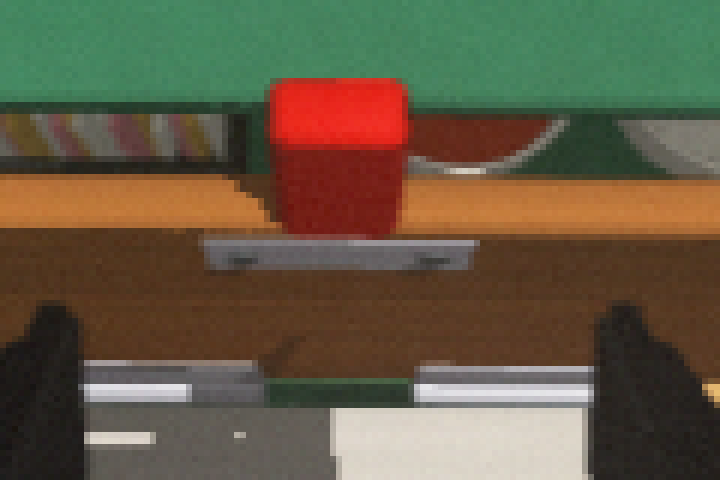

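View pics/s10z.png

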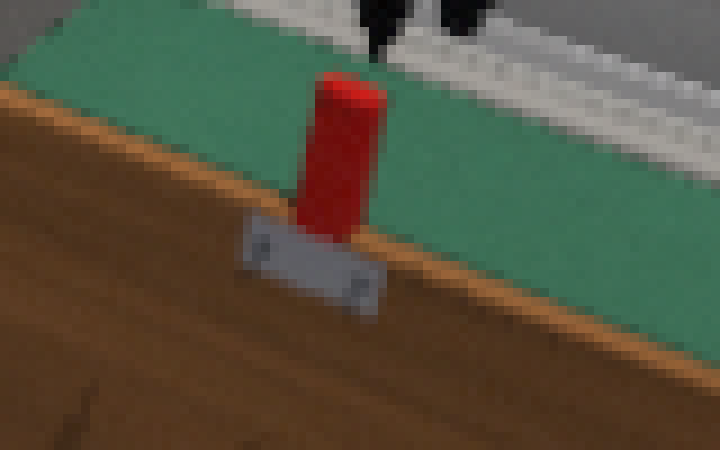

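```bash
python3 - <<'E'
from h import *
R2=Rt(30)@FL
delta([685.4,-134.2,267],R2,50); delta([685.4,-134.2,267],R2,0)
E
```

```text
TCP [ 574.9 -132.   458.4] d [ 2.1 -1.4 58.2] r [-0.02  0.02 -0.  ]
TCP [ 599.9 -132.5  415.1] d [  2.2  -1.3 108.2] r [-0.02  0.02 -0.  ]
```

>>> play_rows([
  {"dx":2,"dy":-1,"dz":20,"rx":0,"ry":0,"rz":0},
  {"dx":2,"dy":-1,"dz":40,"rx":0,"ry":0,"rz":0},
  {"dx":2,"dy":-1,"dz":60,"rx":0,"ry":0,"rz":0},
  {"dx":2,"dy":-1,"dz":78,"rx":0,"ry":0,"rz":0},
  {"dx":2,"dy":-1,"dz":92,"rx":0,"ry":0,"rz":0},
  {"dx":2,"dy":-1,"dz":103,"rx":0,"ry":0,"rz":0},
  {"dx":2,"dy":-1,"dz":108,"rx":0,"ry":0,"rz":0},
  {"dx":2,"dy":-1,"dz":108,"rx":0,"ry":0,"rz":0},
])

```text
t: 14.28
eef_pos: [599.9, -133.1, 414.2]
tcp_rot: [-3.139, -0.52, -0.02]
ft_force: [0.3, 1.2, 0.4]
opening: 0.603
```

```bash
python3 - <<'E'
from h import *
log()
w=cam("wrist","pics/w11.png"); s=cam("scene")
cv2.imwrite("pics/s11z.png",cv2.resize(s["image"][100:250,250:400,::-1],None,fx=4,fy=4,interpolation=cv2.INTER_CUBIC))
delta([685.4,-134.2,267],Rt(30)@FL,0)
E
```

```text
[-0.347  0.421  1.687  0.311  0.56   1.019] [ 599.9 -133.1  414.2] [-3.139 -0.52  -0.02 ] [0.3 1.2 0.4]
TCP [ 599.9 -132.5  415.1] d [ 0.  -0.4  0.7] r [-0.02  0.01  0.  ]
```

View pics/w11.png

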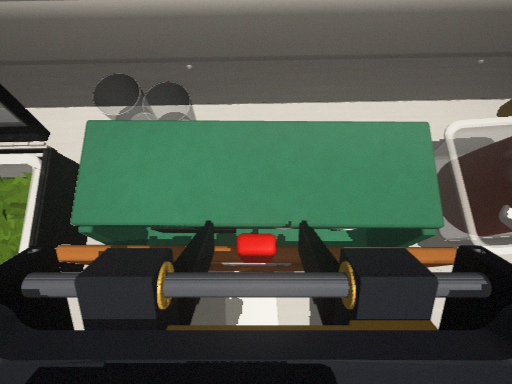

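View pics/s11z.png

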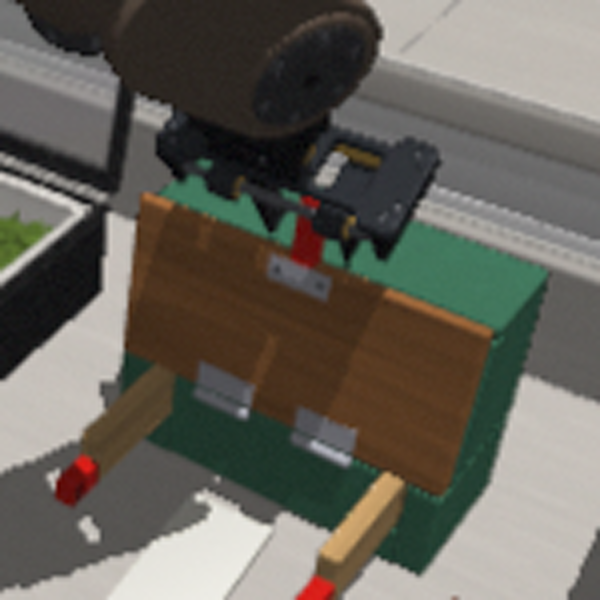

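The tab (256,244) is between the fingers. I'll close on it.

>>> play_rows([
  {"dx":0,"dy":0,"dz":0,"rx":0,"ry":0,"rz":0},
  {"dx":0,"dy":0,"dz":0,"rx":0,"ry":0,"rz":0},
  {"dx":0,"dy":0,"dz":0,"rx":0,"ry":0,"rz":0},
  {"dx":0,"dy":0,"dz":0,"rx":0,"ry":0,"rz":0},
  {"dx":0,"dy":0,"dz":0,"rx":0,"ry":0,"rz":0},
  {"dx":0,"dy":0,"dz":0,"rx":0,"ry":0,"rz":0},
  {"dx":0,"dy":0,"dz":0,"rx":0,"ry":0,"rz":0},
  {"dx":0,"dy":0,"dz":0,"rx":0,"ry":0,"rz":0},
], fingers=0)

```text
t: 15.05
eef_pos: [599.5, -133.0, 415.7]
tcp_rot: [-3.14, -0.522, -0.02]
ft_force: [0.2, -0.5, 0.7]
opening: 0.23
```

```bash
cat >> h.py <<'E'
H0=np.array([666,-134.,88.]); P0=np.radians(-4.4)
def arc(psis_deg,corr=(0,0,0),t0=30,t1=50):
    p,R=tool()
    for a in psis_deg:
        f=(a+4.4)/94.4; R2=Rt(t0+(t1-t0)*f)@FL
        T=tabpos(np.radians(a),H0)+np.array(corr)-171*R2[:,2]
        d=R.T@(T-p); r=Ro.from_matrix(R.T@R2).as_rotvec()/np.radians(6)
        print('{"dx": %.1f, "dy": %.1f, "dz": %.1f, "rx": %.2f, "ry": %.2f, "rz": %.2f}'%(*d,*r))
def where():
    p,R=tool(); g=p+171*R[:,2]; v=Ro.from_euler("z",-YAW).apply(g-H0); print("grasp",g.round(1),"cab",v.round(1),"psi",np.degrees(np.arctan2(-v[0],v[2])+6/180).round(1),"r",np.hypot(v[0],v[2]).round(1))
E
python3 - <<'E'
from h import *
log(); where(); arc([-4.4,-3,-1,1,3,5,7,9])
E
```

```text
[-0.347  0.419  1.686  0.31   0.56   1.019] [ 599.5 -133.   415.7] [-3.14  -0.522 -0.02 ] [ 0.2 -0.5  0.7]
grasp [ 684.9 -134.4  267.6] cab [ 18.9   0.  179.6] psi -4.1 r 180.5
{"dx": 0.3, "dy": -0.3, "dz": 0.9, "rx": -0.02, "ry": 0.01, "rz": 0.00}
{"dx": -4.1, "dy": -0.3, "dz": -1.6, "rx": -0.02, "ry": 0.06, "rz": 0.00}
{"dx": -10.6, "dy": -0.3, "dz": -5.1, "rx": -0.02, "ry": 0.13, "rz": 0.00}
{"dx": -17.2, "dy": -0.3, "dz": -8.4, "rx": -0.02, "ry": 0.20, "rz": 0.00}
{"dx": -23.9, "dy": -0.3, "dz": -11.5, "rx": -0.02, "ry": 0.27, "rz": 0.00}
{"dx": -30.8, "dy": -0.3, "dz": -14.4, "rx": -0.02, "ry": 0.34, "rz": 0.00}
{"dx": -37.7, "dy": -0.3, "dz": -17.1, "rx": -0.02, "ry": 0.41, "rz": 0.00}
{"dx": -44.7, "dy": -0.3, "dz": -19.6, "rx": -0.02, "ry": 0.48, "rz": 0.00}
```

Gripped at 0.23 opening, which fits the 22 mm tab. Now the arc, slowly.

>>> play_rows([
  {"dx":-2,"dy":0,"dz":-0.6,"rx":0,"ry":0.03,"rz":0},
  {"dx":-4.1,"dy":0,"dz":-1.6,"rx":0,"ry":0.06,"rz":0},
  {"dx":-10.6,"dy":0,"dz":-5.1,"rx":0,"ry":0.13,"rz":0},
  {"dx":-17.2,"dy":0,"dz":-8.4,"rx":0,"ry":0.2,"rz":0},
  {"dx":-23.9,"dy":0,"dz":-11.5,"rx":0,"ry":0.27,"rz":0},
  {"dx":-30.8,"dy":0,"dz":-14.4,"rx":0,"ry":0.34,"rz":0},
  {"dx":-37.7,"dy":0,"dz":-17.1,"rx":0,"ry":0.41,"rz":0},
  {"dx":-44.7,"dy":0,"dz":-19.6,"rx":0,"ry":0.48,"rz":0},
])

```text
t: 15.72
eef_pos: [550.1, -131.8, 410.3]
tcp_rot: [-3.14, -0.573, -0.02]
ft_force: [2.1, 2.6, -2.0]
opening: 0.233
```

```bash
python3 - <<'E'
from h import *
log(); where(); arc([10,12,14,16,18,20,22,24]); print(env.state()["moment"])
cam("scene","pics/s12.png"); cam("wrist","pics/w12.png")
E
```

```text
[-0.38   0.355  1.817  0.443  0.467  0.863] [ 550.1 -131.8  410.3] [-3.14  -0.573 -0.02 ] [ 2.1  2.6 -2. ]
grasp [ 642.8 -133.3  266.6] cab [-23.3   0.2 178.6] psi 9.3 r 180.1
{"dx": -2.6, "dy": -0.2, "dz": -0.9, "rx": -0.02, "ry": 0.04, "rz": 0.00}
{"dx": -9.6, "dy": -0.2, "dz": -3.4, "rx": -0.02, "ry": 0.11, "rz": -0.00}
{"dx": -16.7, "dy": -0.2, "dz": -5.8, "rx": -0.02, "ry": 0.18, "rz": -0.00}
{"dx": -23.9, "dy": -0.2, "dz": -7.8, "rx": -0.02, "ry": 0.25, "rz": -0.00}
{"dx": -31.1, "dy": -0.2, "dz": -9.7, "rx": -0.02, "ry": 0.32, "rz": -0.00}
{"dx": -38.4, "dy": -0.2, "dz": -11.4, "rx": -0.02, "ry": 0.39, "rz": -0.00}
{"dx": -45.8, "dy": -0.2, "dz": -12.8, "rx": -0.02, "ry": 0.46, "rz": -0.00}
{"dx": -53.2, "dy": -0.2, "dz": -14.0, "rx": -0.02, "ry": 0.53, "rz": -0.00}
[ 0.07426574 -0.25304411  0.16100807]
```

View pics/s12.png

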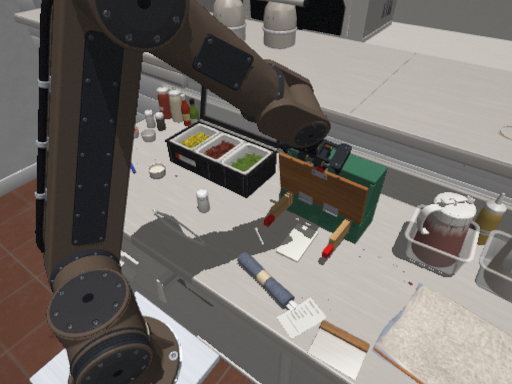

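The front follows the gripper and forces stay low. I'll continue.

>>> play_rows([
  {"dx":-2.6,"dy":0,"dz":-0.9,"rx":0,"ry":0.04,"rz":0},
  {"dx":-9.6,"dy":0,"dz":-3.4,"rx":0,"ry":0.11,"rz":0},
  {"dx":-16.7,"dy":0,"dz":-5.8,"rx":0,"ry":0.18,"rz":0},
  {"dx":-23.9,"dy":0,"dz":-7.8,"rx":0,"ry":0.25,"rz":0},
  {"dx":-31.1,"dy":0,"dz":-9.7,"rx":0,"ry":0.32,"rz":0},
  {"dx":-38.4,"dy":0,"dz":-11.4,"rx":0,"ry":0.39,"rz":0},
  {"dx":-45.8,"dy":0,"dz":-12.8,"rx":0,"ry":0.46,"rz":0},
  {"dx":-53.2,"dy":0,"dz":-14,"rx":0,"ry":0.53,"rz":0},
])

```text
t: 16.48
eef_pos: [497.2, -130.6, 393.3]
tcp_rot: [-3.139, -0.628, -0.02]
ft_force: [1.7, 5.6, 1.4]
opening: 0.227
```

```bash
python3 - <<'E'
from h import *
log(); where(); arc([25,27,29,31,33,35,37,39]); print(env.state()["moment"])
E
```

```text
[-0.423  0.304  1.965  0.705  0.367  0.567] [ 497.2 -130.6  393.3] [-3.139 -0.628 -0.02 ] [1.7 5.6 1.4]
grasp [ 597.7 -132.2  255. ] cab [-68.3   0.4 167. ] psi 24.2 r 180.4
{"dx": -3.3, "dy": 0.0, "dz": -0.3, "rx": -0.02, "ry": 0.04, "rz": 0.00}
{"dx": -10.7, "dy": 0.0, "dz": -1.6, "rx": -0.02, "ry": 0.11, "rz": 0.00}
{"dx": -18.2, "dy": 0.0, "dz": -2.6, "rx": -0.02, "ry": 0.18, "rz": 0.00}
{"dx": -25.7, "dy": 0.0, "dz": -3.5, "rx": -0.02, "ry": 0.25, "rz": 0.00}
{"dx": -33.2, "dy": 0.0, "dz": -4.1, "rx": -0.02, "ry": 0.32, "rz": -0.00}
{"dx": -40.7, "dy": 0.0, "dz": -4.5, "rx": -0.02, "ry": 0.39, "rz": -0.00}
{"dx": -48.3, "dy": 0.0, "dz": -4.6, "rx": -0.02, "ry": 0.46, "rz": -0.00}
{"dx": -55.8, "dy": 0.0, "dz": -4.5, "rx": -0.02, "ry": 0.53, "rz": -0.00}
[ 0.24085828 -0.28638669  0.32542789]
```

>>> play_rows([
  {"dx":-3.3,"dy":-0.2,"dz":-0.3,"rx":0,"ry":0.04,"rz":0},
  {"dx":-10.7,"dy":-0.5,"dz":-1.6,"rx":0,"ry":0.11,"rz":0},
  {"dx":-18.2,"dy":-0.7,"dz":-2.6,"rx":0,"ry":0.18,"rz":0},
  {"dx":-25.7,"dy":-1,"dz":-3.5,"rx":0,"ry":0.25,"rz":0},
  {"dx":-33.2,"dy":-1,"dz":-4.1,"rx":0,"ry":0.32,"rz":0},
  {"dx":-40.7,"dy":-1,"dz":-4.5,"rx":0,"ry":0.39,"rz":0},
  {"dx":-48.3,"dy":-1,"dz":-4.6,"rx":0,"ry":0.46,"rz":0},
  {"dx":-55.8,"dy":-1,"dz":-4.5,"rx":0,"ry":0.53,"rz":0},
])

```text
t: 17.15
eef_pos: [449.1, -129.0, 364.9]
tcp_rot: [-3.141, -0.686, -0.02]
ft_force: [-2.1, 1.2, 7.5]
opening: 0.232
```

```bash
python3 - <<'E'
from h import *
log(); where(); arc([40,42,44,46,48,50,52,54],(0,1,0)); print(env.state()["moment"])
E
```

```text
[-0.47   0.286  2.111  1.209  0.3    0.02 ] [ 449.1 -129.   364.9] [-3.141 -0.686 -0.02 ] [-2.1  1.2  7.5]
grasp [ 557.4 -131.   232.6] cab [-108.6    0.8  144.6] psi 38.8 r 180.8
{"dx": -4.0, "dy": -0.3, "dz": 0.6, "rx": -0.01, "ry": 0.02, "rz": 0.00}
{"dx": -11.6, "dy": -0.3, "dz": 0.6, "rx": -0.01, "ry": 0.09, "rz": 0.00}
{"dx": -19.1, "dy": -0.3, "dz": 0.8, "rx": -0.01, "ry": 0.16, "rz": 0.00}
{"dx": -26.7, "dy": -0.3, "dz": 1.2, "rx": -0.01, "ry": 0.23, "rz": 0.00}
{"dx": -34.2, "dy": -0.3, "dz": 1.9, "rx": -0.01, "ry": 0.30, "rz": 0.00}
{"dx": -41.7, "dy": -0.3, "dz": 2.8, "rx": -0.01, "ry": 0.37, "rz": 0.00}
{"dx": -49.1, "dy": -0.3, "dz": 3.9, "rx": -0.01, "ry": 0.44, "rz": 0.00}
{"dx": -56.6, "dy": -0.3, "dz": 5.2, "rx": -0.01, "ry": 0.51, "rz": 0.00}
[-0.35134416 -0.2816619  -0.26812171]
```

>>> play_rows([
  {"dx":-4,"dy":-0.2,"dz":0.3,"rx":0,"ry":0.02,"rz":0},
  {"dx":-11.6,"dy":-0.2,"dz":0,"rx":0,"ry":0.09,"rz":0},
  {"dx":-19.1,"dy":-0.2,"dz":0.2,"rx":0,"ry":0.16,"rz":0},
  {"dx":-26.7,"dy":-0.2,"dz":0.6,"rx":0,"ry":0.23,"rz":0},
  {"dx":-34.2,"dy":-0.2,"dz":1.3,"rx":0,"ry":0.3,"rz":0},
  {"dx":-41.7,"dy":-0.2,"dz":2.2,"rx":0,"ry":0.37,"rz":0},
  {"dx":-49.1,"dy":-0.2,"dz":3.3,"rx":0,"ry":0.44,"rz":0},
  {"dx":-56.6,"dy":-0.2,"dz":4.6,"rx":0,"ry":0.51,"rz":0},
])

```text
t: 17.82
eef_pos: [407.6, -127.9, 325.8]
tcp_rot: [-3.141, -0.741, -0.02]
ft_force: [-5.7, 3.4, 8.2]
opening: 0.231
```

```bash
python3 - <<'E'
from h import *
log(); where(); arc([55,57,59,61,63,65,67,69],(0,1,0)); print(env.state()["moment"])
cam("scene","pics/s13.png"); cam("wrist","pics/w13.png")
E
```

```text
[-0.522  0.315  2.253  1.859  0.346 -0.691] [ 407.6 -127.9  325.8] [-3.141 -0.741 -0.02 ] [-5.7  3.4  8.2]
grasp [ 523.1 -130.2  199.6] cab [-143.     1.   111.6] psi 53.9 r 181.4
{"dx": -3.4, "dy": -0.1, "dz": 1.9, "rx": -0.00, "ry": 0.02, "rz": 0.00}
{"dx": -10.9, "dy": -0.1, "dz": 3.1, "rx": -0.00, "ry": 0.09, "rz": 0.00}
{"dx": -18.2, "dy": -0.1, "dz": 4.6, "rx": -0.00, "ry": 0.16, "rz": 0.00}
{"dx": -25.6, "dy": -0.1, "dz": 6.4, "rx": -0.00, "ry": 0.23, "rz": 0.00}
{"dx": -32.8, "dy": -0.1, "dz": 8.3, "rx": -0.00, "ry": 0.30, "rz": 0.00}
{"dx": -40.0, "dy": -0.1, "dz": 10.4, "rx": -0.00, "ry": 0.37, "rz": 0.00}
{"dx": -47.1, "dy": -0.1, "dz": 12.8, "rx": -0.00, "ry": 0.44, "rz": 0.00}
{"dx": -54.1, "dy": -0.1, "dz": 15.4, "rx": -0.00, "ry": 0.51, "rz": 0.00}
[ 0.10915007 -0.01998129  0.15315657]
```

View pics/s13.png

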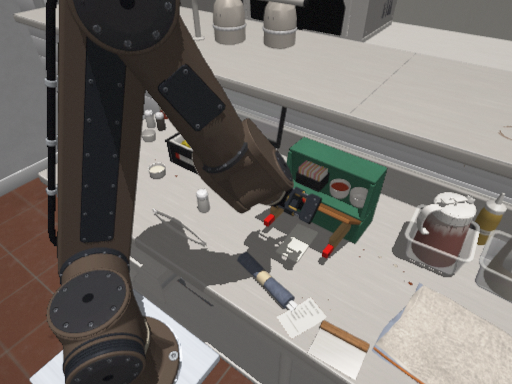

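View pics/w13.png

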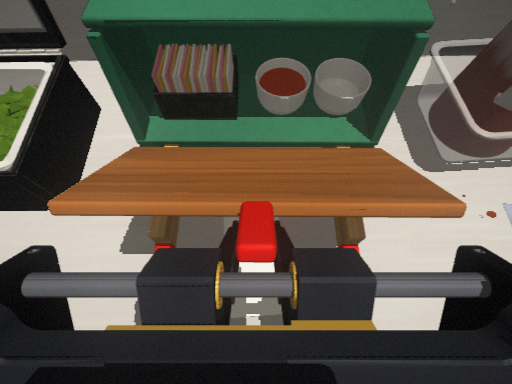

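>>> play_rows([
  {"dx":-3.4,"dy":0,"dz":0.5,"rx":0,"ry":0.02,"rz":0},
  {"dx":-10.9,"dy":0,"dz":1.6,"rx":0,"ry":0.09,"rz":0},
  {"dx":-18.2,"dy":0,"dz":3.1,"rx":0,"ry":0.16,"rz":0},
  {"dx":-25.6,"dy":0,"dz":4.9,"rx":0,"ry":0.23,"rz":0},
  {"dx":-32.8,"dy":0,"dz":6.8,"rx":0,"ry":0.3,"rz":0},
  {"dx":-40,"dy":0,"dz":8.9,"rx":0,"ry":0.37,"rz":0},
  {"dx":-47.1,"dy":0,"dz":11.3,"rx":0,"ry":0.44,"rz":0},
  {"dx":-54.1,"dy":0,"dz":13.9,"rx":0,"ry":0.51,"rz":0},
])

```text
t: 18.58
eef_pos: [375.3, -126.9, 278.2]
tcp_rot: [-3.14, -0.792, -0.022]
ft_force: [-11.9, 1.1, 7.2]
opening: 0.228
```

```bash
python3 - <<'E'
from h import *
log(); where(); arc([70,72,74,76,78,80,82,83],(-1.5,1,0)); print(env.state()["moment"])
E
```

```text
[-0.572  0.406  2.379  2.284  0.515 -1.189] [ 375.3 -126.9  278.2] [-3.14  -0.792 -0.022] [-11.9   1.1   7.2]
grasp [ 497.  -129.3  158. ] cab [-169.1    1.3   70. ] psi 69.4 r 183.0
{"dx": -2.9, "dy": 0.3, "dz": 2.4, "rx": 0.00, "ry": 0.07, "rz": -0.01}
{"dx": -9.9, "dy": 0.3, "dz": 4.9, "rx": 0.00, "ry": 0.14, "rz": -0.01}
{"dx": -16.8, "dy": 0.4, "dz": 7.6, "rx": 0.00, "ry": 0.21, "rz": -0.01}
{"dx": -23.7, "dy": 0.4, "dz": 10.6, "rx": 0.00, "ry": 0.28, "rz": -0.01}
{"dx": -30.4, "dy": 0.4, "dz": 13.8, "rx": 0.00, "ry": 0.35, "rz": -0.01}
{"dx": -37.0, "dy": 0.4, "dz": 17.1, "rx": 0.00, "ry": 0.42, "rz": -0.01}
{"dx": -43.5, "dy": 0.4, "dz": 20.7, "rx": 0.00, "ry": 0.49, "rz": -0.01}
{"dx": -46.7, "dy": 0.4, "dz": 22.5, "rx": 0.00, "ry": 0.53, "rz": -0.01}
[0.0130462  0.83860123 0.05720213]
```

>>> play_rows([
  {"dx":-3.6,"dy":0,"dz":1.6,"rx":0,"ry":0.07,"rz":0},
  {"dx":-11.5,"dy":0,"dz":3.3,"rx":0,"ry":0.14,"rz":0},
  {"dx":-18.6,"dy":0,"dz":5.8,"rx":0,"ry":0.21,"rz":0},
  {"dx":-25.5,"dy":0,"dz":8.8,"rx":0,"ry":0.28,"rz":0},
  {"dx":-32.2,"dy":0,"dz":12,"rx":0,"ry":0.35,"rz":0},
  {"dx":-38.8,"dy":0,"dz":15.3,"rx":0,"ry":0.42,"rz":0},
  {"dx":-45.3,"dy":0,"dz":18.9,"rx":0,"ry":0.49,"rz":0},
  {"dx":-48.5,"dy":0,"dz":20.7,"rx":0,"ry":0.53,"rz":0},
])

```text
t: 19.25
eef_pos: [354.8, -126.2, 228.5]
tcp_rot: [-3.138, -0.844, -0.025]
ft_force: [-12.8, -2.4, 3.6]
opening: 0.227
```

```bash
python3 - <<'E'
from h import *
log(); where(); arc([84,85,86,87,88,89,90],(-4,1,0)); print(env.state()["moment"])
cam("scene","pics/s14.png"); cam("wrist","pics/w14.png")
E
```

```text
[-0.61   0.553  2.474  2.487  0.751 -1.475] [ 354.8 -126.2  228.5] [-3.138 -0.844 -0.025] [-12.8  -2.4   3.6]
grasp [ 482.5 -128.9  114.8] cab [-183.5    1.5   26.8] psi 83.6 r 185.5
{"dx": -1.9, "dy": 0.6, "dz": 2.2, "rx": 0.01, "ry": 0.06, "rz": -0.03}
{"dx": -5.1, "dy": 0.6, "dz": 4.0, "rx": 0.01, "ry": 0.10, "rz": -0.03}
{"dx": -8.3, "dy": 0.6, "dz": 5.8, "rx": 0.01, "ry": 0.13, "rz": -0.03}
{"dx": -11.5, "dy": 0.7, "dz": 7.7, "rx": 0.01, "ry": 0.17, "rz": -0.03}
{"dx": -14.6, "dy": 0.7, "dz": 9.6, "rx": 0.01, "ry": 0.20, "rz": -0.03}
{"dx": -17.7, "dy": 0.7, "dz": 11.5, "rx": 0.01, "ry": 0.24, "rz": -0.03}
{"dx": -20.8, "dy": 0.7, "dz": 13.5, "rx": 0.01, "ry": 0.27, "rz": -0.03}
[-0.24390233  1.1638077  -0.26436583]
```

View pics/w14.png

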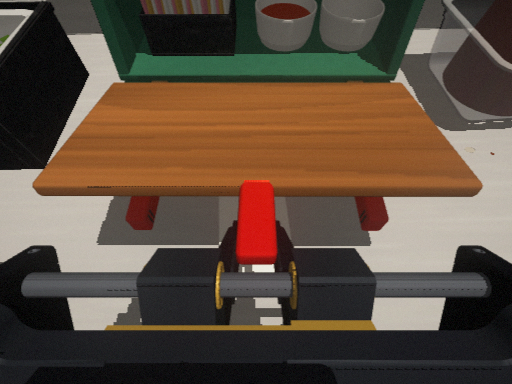

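>>> play_rows([
  {"dx":-3.2,"dy":0.3,"dz":1,"rx":0,"ry":0.06,"rz":0},
  {"dx":-6.6,"dy":0.3,"dz":2.5,"rx":0,"ry":0.1,"rz":0},
  {"dx":-9.8,"dy":0.3,"dz":4.3,"rx":0,"ry":0.13,"rz":0},
  {"dx":-13,"dy":0.3,"dz":6.2,"rx":0,"ry":0.17,"rz":0},
  {"dx":-13,"dy":0.3,"dz":6.2,"rx":0,"ry":0.17,"rz":0},
])

```text
t: 19.77
eef_pos: [350.6, -126.4, 214.0]
tcp_rot: [-3.137, -0.86, -0.026]
ft_force: [-0.1, 2.7, -0.9]
opening: 0.226
```

```bash
python3 - <<'E'
from h import *
log(); where(); arc([88,89,90,91],(-6,1,0)); print(env.state()["moment"])
E
```

```text
[-0.62   0.604  2.495  2.519  0.825 -1.534] [ 350.6 -126.4  214. ] [-3.137 -0.86  -0.026] [-0.1  2.7 -0.9]
grasp [ 480.2 -128.9  102.5] cab [-185.9    1.4   14.5] psi 87.5 r 186.4
{"dx": -2.4, "dy": 0.5, "dz": 1.6, "rx": -0.00, "ry": 0.05, "rz": -0.04}
{"dx": -5.5, "dy": 0.5, "dz": 3.5, "rx": -0.00, "ry": 0.08, "rz": -0.04}
{"dx": -8.6, "dy": 0.5, "dz": 5.4, "rx": -0.00, "ry": 0.12, "rz": -0.04}
{"dx": -11.7, "dy": 0.5, "dz": 7.4, "rx": -0.00, "ry": 0.15, "rz": -0.04}
[0.26437065 0.44472223 0.44484938]
```

>>> play_rows([
  {"dx":-2.4,"dy":0.3,"dz":1.6,"rx":0,"ry":0.05,"rz":0},
  {"dx":-4,"dy":0.3,"dz":2.6,"rx":0,"ry":0.07,"rz":0},
  {"dx":-5.5,"dy":0.3,"dz":3.5,"rx":0,"ry":0.08,"rz":0},
  {"dx":-5.5,"dy":0.3,"dz":3.5,"rx":0,"ry":0.08,"rz":0},
])

```text
t: 20.1
eef_pos: [349.2, -126.4, 207.2]
tcp_rot: [-3.136, -0.867, -0.027]
ft_force: [-3.7, 3.0, -0.5]
opening: 0.226
```

```bash
python3 - <<'E'
from h import *
log(); where(); arc([90,91,92],(-6,1,0)); print(env.state()["moment"])
E
```

```text
[-0.624  0.628  2.503  2.532  0.858 -1.558] [ 349.2 -126.4  207.2] [-3.136 -0.867 -0.027] [-3.7  3.  -0.5]
grasp [ 479.5 -128.9   96.5] cab [-186.6    1.4    8.5] psi 89.3 r 186.8
{"dx": -2.6, "dy": 0.4, "dz": 2.1, "rx": -0.01, "ry": 0.06, "rz": -0.04}
{"dx": -5.6, "dy": 0.4, "dz": 4.1, "rx": -0.01, "ry": 0.09, "rz": -0.04}
{"dx": -8.7, "dy": 0.4, "dz": 6.1, "rx": -0.01, "ry": 0.13, "rz": -0.04}
[0.27038314 0.82409711 0.38921512]
```

>>> play_rows([
  {"dx":-1.5,"dy":0.2,"dz":1,"rx":0,"ry":0.03,"rz":0},
  {"dx":-2.8,"dy":0.2,"dz":1.8,"rx":0,"ry":0.05,"rz":0},
  {"dx":-2.8,"dy":0.2,"dz":1.8,"rx":0,"ry":0.05,"rz":0},
])

```text
t: 20.35
eef_pos: [348.4, -126.4, 203.6]
tcp_rot: [-3.135, -0.871, -0.028]
ft_force: [-4.1, 2.9, -0.2]
opening: 0.226
```

```bash
python3 - <<'E'
from h import *
log(); where(); print(env.state()["moment"]); cam("scene","pics/s15.png"); cam("wrist","pics/w15.png")
E
```

```text
[-0.626  0.641  2.507  2.538  0.877 -1.57 ] [ 348.4 -126.4  203.6] [-3.135 -0.871 -0.028] [-4.1  2.9 -0.2]
grasp [ 479.2 -128.8   93.5] cab [-186.9    1.4    5.5] psi 90.2 r 187.0
[0.24102652 0.72761958 0.30879351]
```

View pics/w15.png

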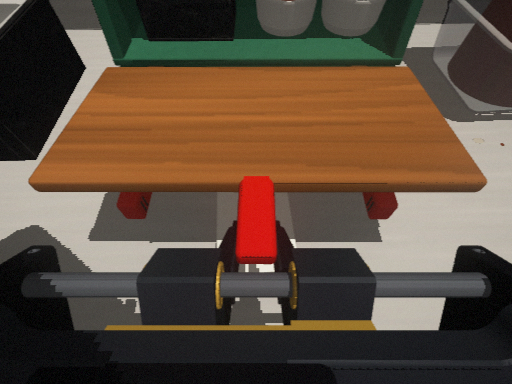

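View pics/s15.png

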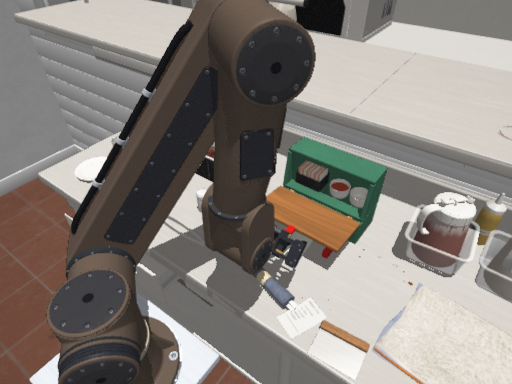

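>>> play_rows([
  {"dx":-1,"dy":0,"dz":0.9,"rx":0,"ry":0.02,"rz":0},
  {"dx":-2.1,"dy":0,"dz":1.9,"rx":0,"ry":0.04,"rz":0},
  {"dx":-2.1,"dy":0,"dz":1.9,"rx":0,"ry":0.04,"rz":0},
])

```text
t: 20.7
eef_pos: [347.9, -126.3, 200.5]
tcp_rot: [-3.134, -0.873, -0.029]
ft_force: [-8.0, 1.3, -0.3]
opening: 0.224
```

>>> play_rows([
  {"dx":-1,"dy":0,"dz":0.9,"rx":0,"ry":0,"rz":0},
  {"dx":-1,"dy":0,"dz":0.9,"rx":0,"ry":0,"rz":0},
])

```text
t: 20.87
eef_pos: [347.8, -126.3, 198.9]
tcp_rot: [-3.133, -0.872, -0.03]
ft_force: [-3.1, 0.5, -0.3]
opening: 0.225
```

```bash
python3 - <<'E'
from h import *
log(); where(); s=cam("scene"); w=cam("wrist"); t=cam("top","pics/t16.png")
cv2.imwrite("pics/s16z.png",cv2.resize(s["image"][130:270,240:400,::-1],None,fx=5,fy=4.2,interpolation=cv2.INTER_CUBIC))
cv2.imwrite("pics/w16z.png",cv2.resize(w["image"][120:250,10:500,::-1],None,fx=1.6,fy=3,interpolation=cv2.INTER_CUBIC))
E
```

```text
[-0.627  0.658  2.511  2.547  0.895 -1.584] [ 347.8 -126.3  198.9] [-3.133 -0.872 -0.03 ] [-3.1  0.5 -0.3]
grasp [ 478.7 -128.8   88.9] cab [-187.3    1.4    0.9] psi 91.6 r 187.3
```

View pics/s16z.png

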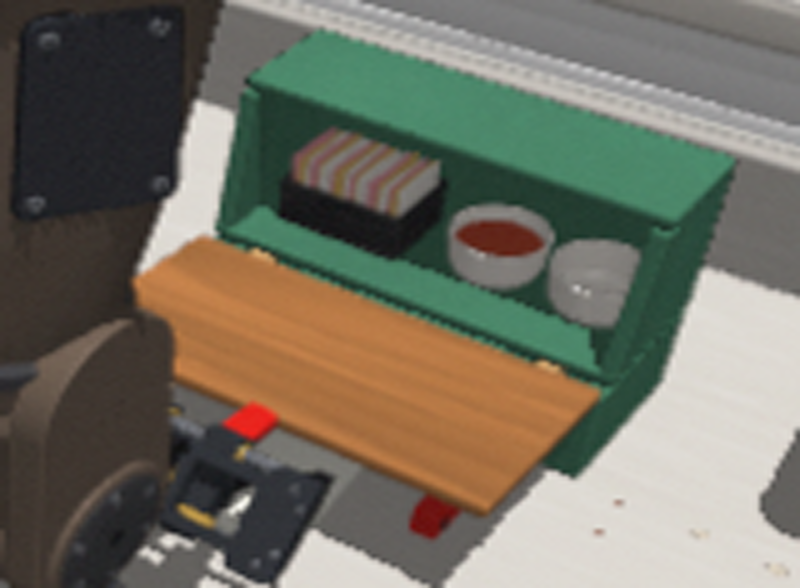

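View pics/w16z.png

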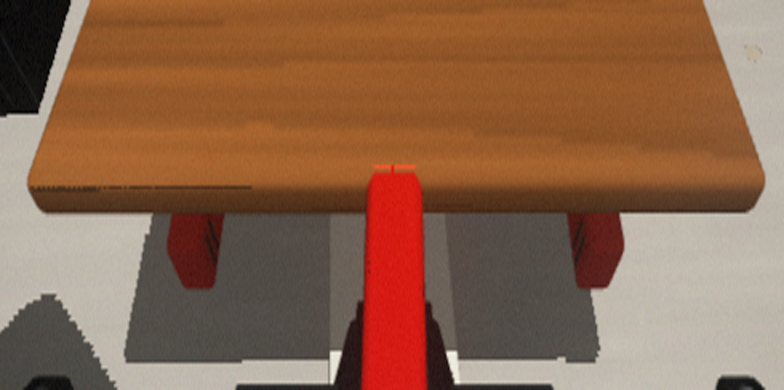

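```bash
python3 - <<'E'
from h import *
s=cam("scene"); w=cam("wrist")
cv2.imwrite("pics/s17z.png",cv2.resize(s["image"][205:265,310:370,::-1],None,fx=10,fy=10,interpolation=cv2.INTER_NEAREST))
cv2.imwrite("pics/w17z.png",cv2.resize(w["image"][155:215,440:500,::-1],None,fx=10,fy=10,interpolation=cv2.INTER_NEAREST))
for ps in ((337.5,250.5),(337.5,252)):
  for pw in ((486,182),(486,186),(480,190)): print(ps,pw,tri(s,ps,w,pw).round(1))
E
```

```text
(337.5, 250.5) (486, 182) [ 514.3 -273.8  107.5]
(337.5, 250.5) (486, 186) [ 513.4 -273.8  107.2]
(337.5, 250.5) (480, 190) [ 514.7 -273.   104. ]
(337.5, 252) (486, 182) [ 513.7 -275.3  104.7]
(337.5, 252) (486, 186) [ 512.8 -275.3  104.3]
(337.5, 252) (480, 190) [ 514.1 -274.5  101. ]
```

View pics/s17z.png

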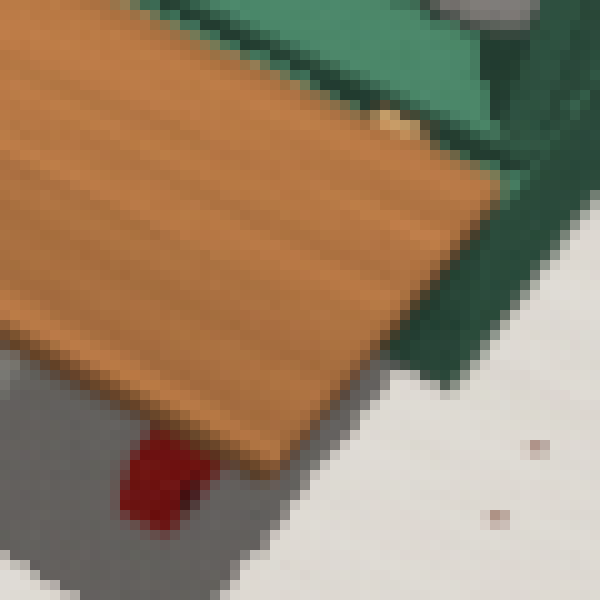

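View pics/w17z.png

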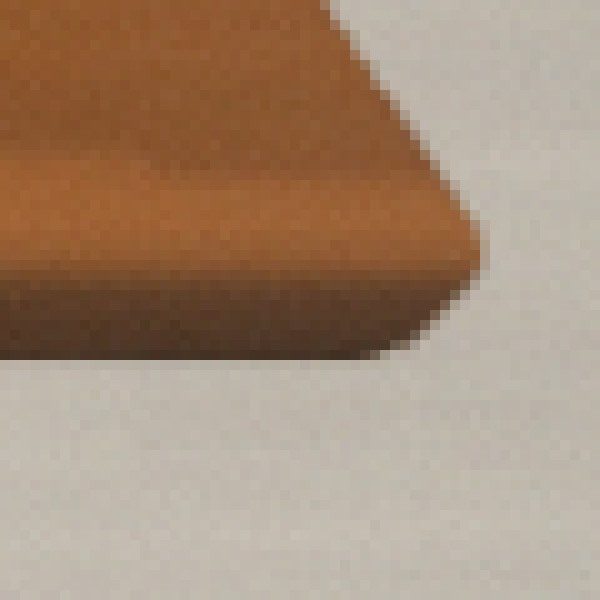

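Corner triangulation puts the board's top edge at z≈106, against 100 when level, and the vertical force is still zero. So it's not resting on the bars yet, and I'll keep lowering.

>>> play_rows([
  {"dx":-0.7,"dy":0,"dz":0.6,"rx":0,"ry":0.02,"rz":0},
  {"dx":-1.5,"dy":0,"dz":1.2,"rx":0,"ry":0.04,"rz":0},
  {"dx":-1.5,"dy":0,"dz":1.2,"rx":0,"ry":0.04,"rz":0},
])

```text
t: 21.37
eef_pos: [347.4, -126.2, 197.0]
tcp_rot: [-3.133, -0.875, -0.031]
ft_force: [-7.0, 1.6, -0.8]
opening: 0.226
```

>>> play_rows([
  {"dx":-0.7,"dy":0,"dz":0.6,"rx":0,"ry":0.02,"rz":0},
  {"dx":-1.5,"dy":0,"dz":1.2,"rx":0,"ry":0.04,"rz":0},
  {"dx":-1.5,"dy":0,"dz":1.2,"rx":0,"ry":0.04,"rz":0},
])

```text
t: 21.62
eef_pos: [347.1, -126.2, 195.0]
tcp_rot: [-3.132, -0.878, -0.032]
ft_force: [-7.2, 1.0, -0.5]
opening: 0.227
```

>>> play_rows([
  {"dx":-0.7,"dy":0,"dz":0.6,"rx":0,"ry":0.02,"rz":0},
  {"dx":-1.5,"dy":0,"dz":1.2,"rx":0,"ry":0.04,"rz":0},
  {"dx":-1.5,"dy":0,"dz":1.2,"rx":0,"ry":0.04,"rz":0},
])

```text
t: 21.87
eef_pos: [346.6, -126.1, 192.9]
tcp_rot: [-3.131, -0.881, -0.034]
ft_force: [-7.5, 0.9, 0.2]
opening: 0.227
```

```bash
python3 - <<'E'
from h import *
where(); s=cam("scene"); w=cam("wrist","pics/w18.png")
cv2.imwrite("pics/s18z.png",cv2.resize(s["image"][205:265,310:370,::-1],None,fx=10,fy=10,interpolation=cv2.INTER_NEAREST))
cv2.imwrite("pics/w18z.png",cv2.resize(w["image"][155:215,440:500,::-1],None,fx=10,fy=10,interpolation=cv2.INTER_NEAREST))
E
```

```text
grasp [ 478.6 -128.8   84.2] cab [-187.5    1.5   -3.8] psi 93.1 r 187.6
```

View pics/s18z.png

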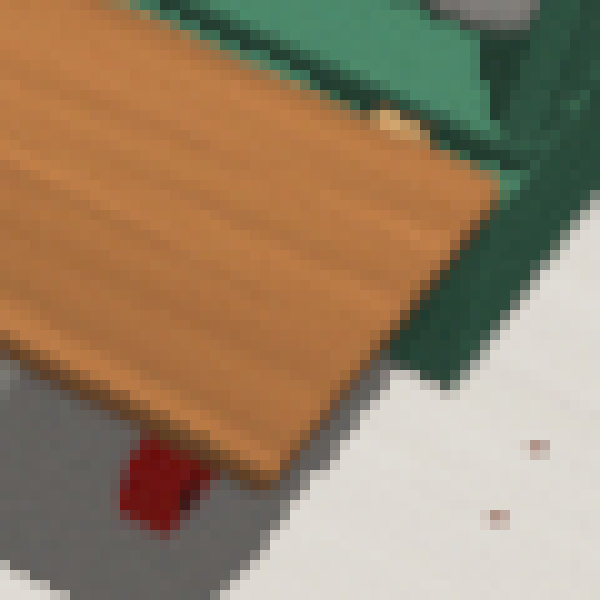

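View pics/w18z.png

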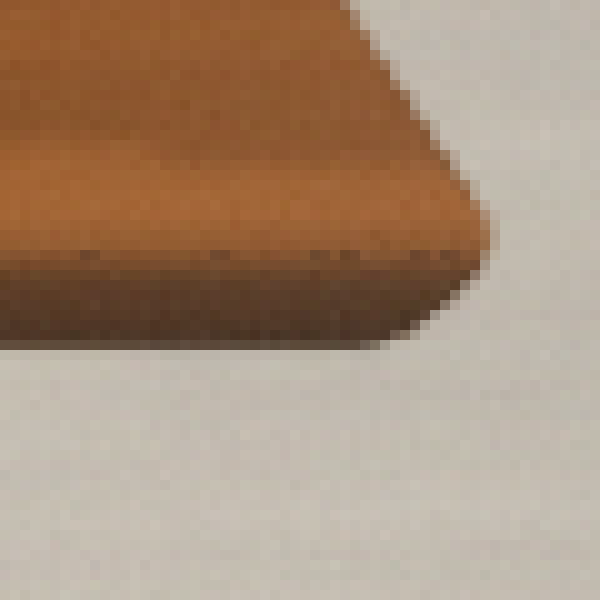

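View pics/w18.png

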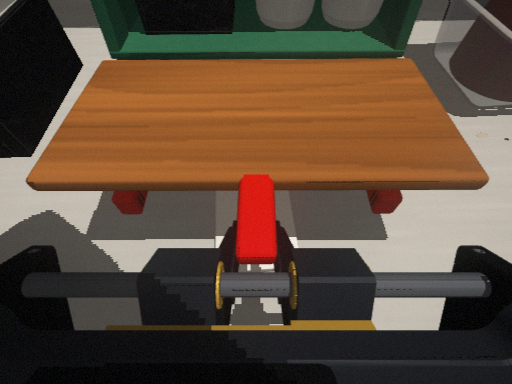

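```bash
python3 - <<'E'
from h import *
s=cam("scene"); w=cam("wrist")
print(tri(s,(338,252.2),w,(489.3,177)).round(1), tri(s,(337,253.4),w,(477,190)).round(1))
print("expected level top corner proj", proj(s,np.array([511.5,-275,100.])),proj(w,np.array([511.5,-275,100.])))
E
```

```text
[ 514.9 -276.3  103.1] [ 514.3 -273.9   94.8]
expected level top corner proj [336.86771721 253.44628182] [486.55219073 184.96631155]
```

>>> play_rows([
  {"dx":-0.7,"dy":0,"dz":0.6,"rx":0,"ry":0.02,"rz":0},
  {"dx":-1.5,"dy":0,"dz":1.2,"rx":0,"ry":0.04,"rz":0},
  {"dx":-1.5,"dy":0,"dz":1.2,"rx":0,"ry":0.04,"rz":0},
])

```text
t: 22.32
eef_pos: [346.3, -126.0, 191.0]
tcp_rot: [-3.131, -0.884, -0.035]
ft_force: [-7.6, 0.9, -0.1]
opening: 0.226
```

>>> play_rows([
  {"dx":-0.7,"dy":0,"dz":0.6,"rx":0,"ry":0.02,"rz":0},
  {"dx":-1.5,"dy":0,"dz":1.2,"rx":0,"ry":0.04,"rz":0},
  {"dx":-1.5,"dy":0,"dz":1.2,"rx":0,"ry":0.04,"rz":0},
])

```text
t: 22.57
eef_pos: [346.0, -126.0, 188.9]
tcp_rot: [-3.13, -0.887, -0.036]
ft_force: [-7.4, 1.3, 0.2]
opening: 0.228
```

>>> play_rows([
  {"dx":-0.7,"dy":0,"dz":0.6,"rx":0,"ry":0.02,"rz":0},
  {"dx":-1.5,"dy":0,"dz":1.2,"rx":0,"ry":0.04,"rz":0},
  {"dx":-1.5,"dy":0,"dz":1.2,"rx":0,"ry":0.04,"rz":0},
])

```text
t: 22.82
eef_pos: [345.6, -125.9, 186.8]
tcp_rot: [-3.129, -0.89, -0.037]
ft_force: [-6.1, -0.0, -0.6]
opening: 0.223
```

```bash
python3 - <<'E'
from h import *
log(); where(); s=cam("scene"); w=cam("wrist","pics/w19.png")
cv2.imwrite("pics/s19z.png",cv2.resize(s["image"][205:265,310:370,::-1],None,fx=10,fy=10,interpolation=cv2.INTER_NEAREST))
E
```

```text
[-0.631  0.704  2.524  2.568  0.962 -1.621] [ 345.6 -125.9  186.8] [-3.129 -0.89  -0.037] [-6.1 -0.  -0.6]
grasp [ 478.5 -128.8   79.2] cab [-187.6    1.5   -8.8] psi 94.6 r 187.8
```

View pics/s19z.png

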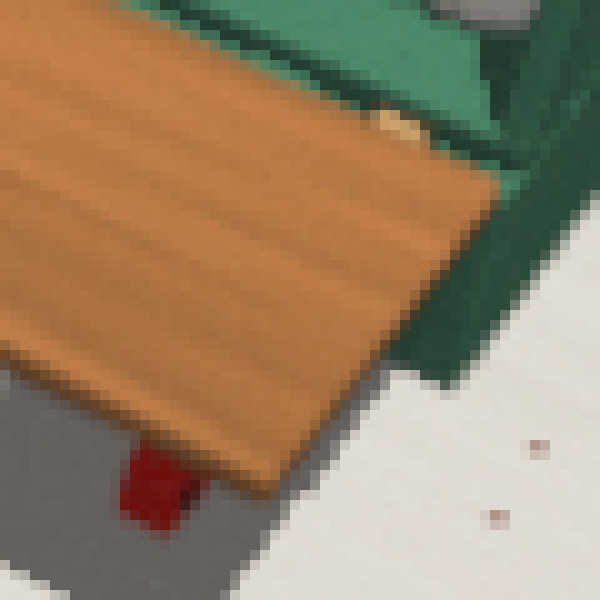

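View pics/w19.png

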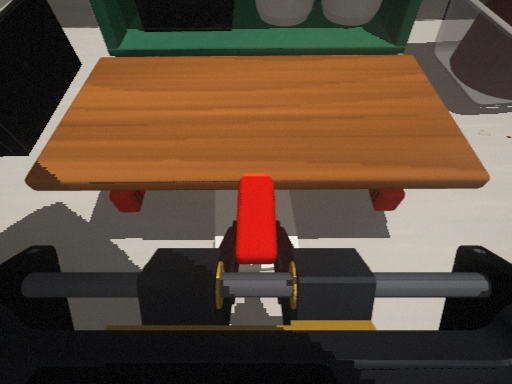

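```bash
python3 - <<'E'
from h import *
s=cam("scene"); w=cam("wrist")
print(tri(s,(338,253.1),w,(489,176.5)).round(1), tri(s,(337,254.4),w,(477,188)).round(1))
for z in (100,95): print(z,[onz(w,u,z).round(1) for u in ((256,236),(256,176),(489,176.5),(26,176.5),(256,57),(96,57),(412,57))])
r=red(w,(200,150,310,300)); print(r)
cv2.imwrite("pics/s20z.png",cv2.resize(s["image"][200:275,260:345,::-1],None,fx=8,fy=8,interpolation=cv2.INTER_CUBIC))
cv2.imwrite("pics/w20z.png",cv2.resize(w["image"][165:285,190:325,::-1],None,fx=5,fy=5,interpolation=cv2.INTER_CUBIC))
E
```

```text
[ 515.4 -276.6   98.5] [ 515.  -274.3   90.3]
100 [array([ 478.1, -128.8,  100. ]), array([ 519.4, -130. ,  100. ]), array([ 514. , -274.8,  100. ]), array([524.1,  15.7, 100. ]), array([ 656.7, -133.8,  100. ]), array([663.1,  13.1, 100. ]), array([ 650.6, -274.5,  100. ])]
95 [array([ 480.5, -128.9,   95. ]), array([ 523.3, -130.1,   95. ]), array([ 517.7, -280.2,   95. ]), array([528.2,  21. ,  95. ]), array([ 665.7, -134. ,   95. ]), array([672.3,  18.3,  95. ]), array([ 659.3, -279.8,   95. ])]
[(array([255.9, 220.4]), array([ 235,  174,   42,   90, 3355], dtype=int32))]
```

View pics/s20z.png

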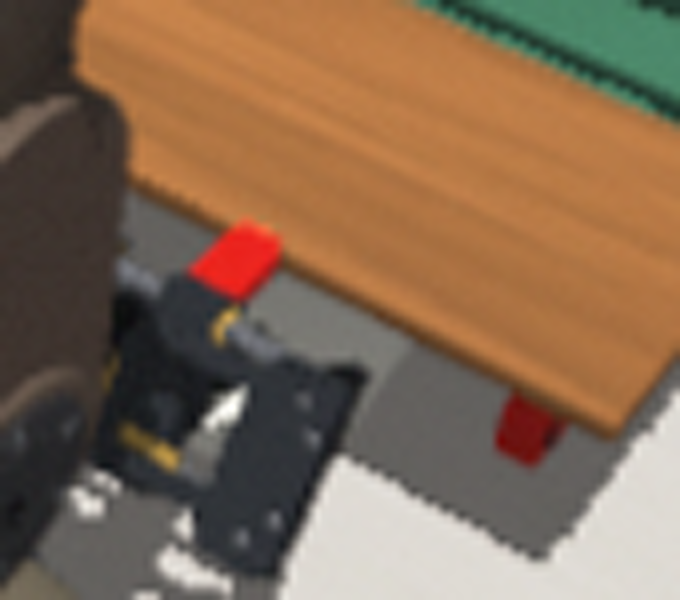

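View pics/w20z.png

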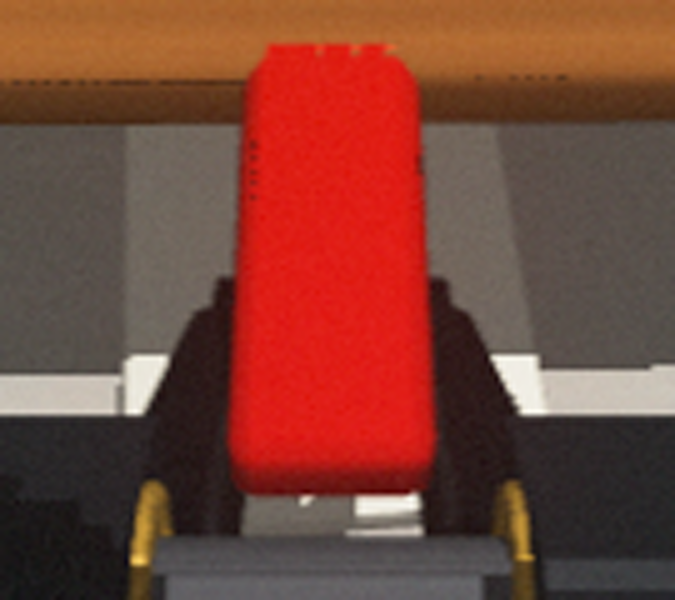

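The board's free edge measures 290.5 mm wide when cast onto z=100, so it sits at level height within about 0.5 mm. One more small step, then I'll check for contact.

>>> play_rows([
  {"dx":-0.7,"dy":0,"dz":0.6,"rx":0,"ry":0,"rz":0},
  {"dx":-1.4,"dy":0,"dz":1.4,"rx":0,"ry":0,"rz":0},
  {"dx":-1.4,"dy":0,"dz":1.4,"rx":0,"ry":0,"rz":0},
])

```text
t: 23.27
eef_pos: [345.7, -125.9, 184.8]
tcp_rot: [-3.129, -0.889, -0.038]
ft_force: [-6.8, 1.5, -1.4]
opening: 0.227
```

```bash
python3 - <<'E'
from h import *
log(); where(); w=cam("wrist","pics/w21.png")
h=cv2.cvtColor(w["image"],cv2.COLOR_RGB2HSV)
m=((h[...,0]>5)&(h[...,0]<20)&(h[...,1]>110)&(h[...,2]>70)).astype(np.uint8)
for r in range(165,192,2):
    c=np.where(m[r,:])[0]; c=c[(c>5)&(c<506)]; print(r,c.min() if len(c) else 0,c.max() if len(c) else 0)
E
```

```text
[-0.631  0.711  2.525  2.572  0.967 -1.626] [ 345.7 -125.9  184.8] [-3.129 -0.889 -0.038] [-6.8  1.5 -1.4]
grasp [ 478.4 -128.8   77. ] cab [-187.7    1.4  -11. ] psi 95.3 r 188.0
165 34 483
167 31 484
169 30 485
171 29 486
173 28 488
175 26 489
177 25 489
179 25 489
181 25 486
183 26 484
185 35 482
187 53 460
189 35 379
191 0 0
```

```bash
python3 - <<'E'
from h import *
from scipy.optimize import brentq
w=cam("wrist")
f=lambda z,a,b: np.linalg.norm(onz(w,a,z)-onz(w,b,z))-290
for a,b in (((25,178),(489.5,178)),((24.5,179),(490,179))): print(brentq(f,60,140,args=(a,b)))
for z in (88,94,100): print(z,onz(w,(257,178),z).round(1))
s=cam("scene"); cv2.imwrite("pics/s22z.png",cv2.resize(s["image"][205:265,310:370,::-1],None,fx=10,fy=10,interpolation=cv2.INTER_NEAREST))
E
```

```text
97.9885113538981
97.93014952381685
88 [ 525.2 -130.8   88. ]
94 [ 520.6 -130.7   94. ]
100 [ 516.  -130.6  100. ]
```

View pics/s22z.png

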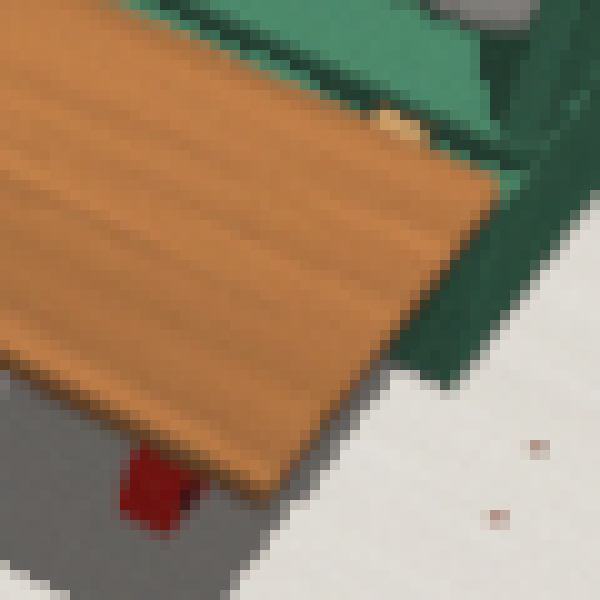

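>>> play_rows([
  {"dx":-0.7,"dy":0,"dz":0.7,"rx":0,"ry":0,"rz":0},
  {"dx":-1.4,"dy":0,"dz":1.6,"rx":0,"ry":0,"rz":0},
  {"dx":-1.4,"dy":0,"dz":1.6,"rx":0,"ry":0,"rz":0},
  {"dx":-1.4,"dy":0,"dz":1.6,"rx":0,"ry":0,"rz":0},
])

```text
t: 23.75
eef_pos: [345.7, -125.8, 182.9]
tcp_rot: [-3.129, -0.889, -0.039]
ft_force: [-11.0, 0.2, 5.5]
opening: 0.225
```

```bash
python3 - <<'E'
from h import *
log(); where(); s=cam("scene"); w=cam("wrist","pics/w23.png"); cv2.imwrite("pics/s23z.png",cv2.resize(s["image"][205:265,310:370,::-1],None,fx=10,fy=10,interpolation=cv2.INTER_NEAREST))
E
```

```text
[-0.63   0.717  2.526  2.575  0.973 -1.63 ] [ 345.7 -125.8  182.9] [-3.129 -0.889 -0.039] [-11.    0.2   5.5]
grasp [ 478.4 -128.8   75.2] cab [-187.7    1.5  -12.8] psi 95.8 r 188.1
```

View pics/s23z.png

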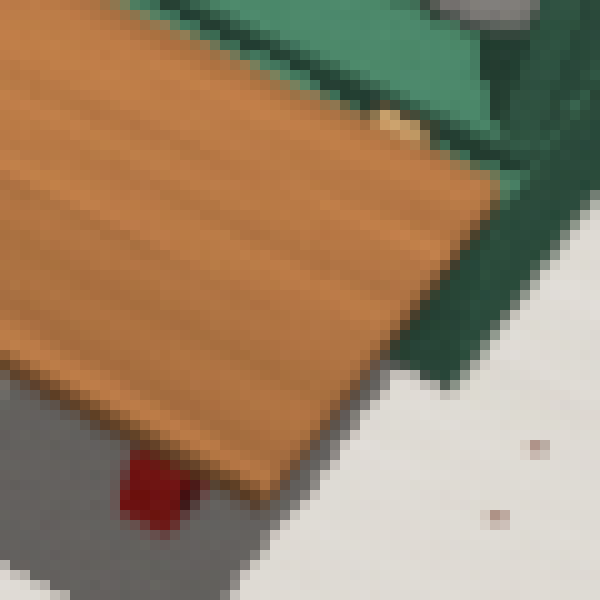

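Contact now: Fz is +5.5 N and the board has stopped moving. I'll release.

>>> play_rows([
  {"dx":0,"dy":0,"dz":0,"rx":0,"ry":0,"rz":0},
  {"dx":0,"dy":0,"dz":0,"rx":0,"ry":0,"rz":0},
  {"dx":0,"dy":0,"dz":0,"rx":0,"ry":0,"rz":0},
  {"dx":0,"dy":0,"dz":0,"rx":0,"ry":0,"rz":0},
], fingers=0.7)

```text
t: 24.18
eef_pos: [345.9, -126.0, 182.9]
tcp_rot: [-3.129, -0.89, -0.039]
ft_force: [-0.6, 0.1, -1.1]
opening: 0.45
```

```bash
python3 - <<'E'
from h import *
log(); where(); w=cam("wrist","pics/w24.png"); p,R=tool(); q0=env.state()["joints"]
for v in ([-20,0,25],[-30,0,70],[-30,0,120],[-30,0,180]):
    q,e=kin.ik(p+np.array(v),R,q0,kin.PP); print(v,(R.T@np.array(v)).round(1),q.round(2),round(e,2))
E
```

```text
[-0.63   0.717  2.525  2.575  0.973 -1.63 ] [ 345.9 -126.   182.9] [-3.129 -0.89  -0.039] [-0.6  0.1 -1.1]
grasp [ 478.8 -129.1   75.3] cab [-187.3    1.2  -12.7] psi 95.8 r 187.7
[-20, 0, 25] [  6.8   0.4 -31.3] [-0.67  0.64  2.56  2.52  0.94 -1.61] 0.0
[-30, 0, 70] [ 35.5   0.3 -67.4] [-0.69  0.48  2.55  2.4   0.8  -1.46] 0.0
[-30, 0, 120] [ 74.3  -0.1 -98.9] [-0.69  0.31  2.49  2.21  0.65 -1.21] 0.0
[-30, 0, 180] [ 120.9   -0.5 -136.7] [-0.69  0.13  2.41  1.87  0.53 -0.79] 0.0
```

View pics/w24.png

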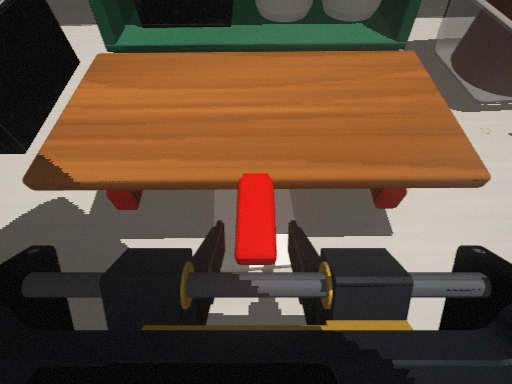

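>>> play_rows([
  {"dx":3,"dy":0,"dz":-15,"rx":0,"ry":0,"rz":0},
  {"dx":7,"dy":0,"dz":-31,"rx":0,"ry":0,"rz":0},
  {"dx":20,"dy":0,"dz":-50,"rx":0,"ry":0,"rz":0},
  {"dx":35,"dy":0,"dz":-67,"rx":0,"ry":0,"rz":0},
  {"dx":55,"dy":0,"dz":-83,"rx":0,"ry":0,"rz":0},
  {"dx":74,"dy":0,"dz":-99,"rx":0,"ry":0,"rz":0},
  {"dx":98,"dy":0,"dz":-118,"rx":0,"ry":0,"rz":0},
  {"dx":120,"dy":0,"dz":-136,"rx":0,"ry":0,"rz":0},
])

```text
t: 24.9
eef_pos: [315.7, -126.3, 357.8]
tcp_rot: [-3.13, -0.89, -0.038]
ft_force: [0.3, 0.1, -0.1]
opening: 0.697
```

```bash
python3 - <<'E'
from h import *
log(); w=cam("wrist","pics/w25.png"); s=cam("scene","pics/s25.png"); t=cam("top","pics/t25.png")
E
```

```text
[-0.696  0.146  2.418  1.901  0.538 -0.835] [ 315.7 -126.3  357.8] [-3.13  -0.89  -0.038] [ 0.3  0.1 -0.1]
```

View pics/w25.png

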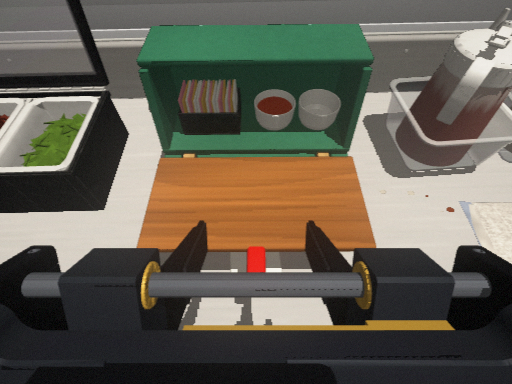

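View pics/s25.png

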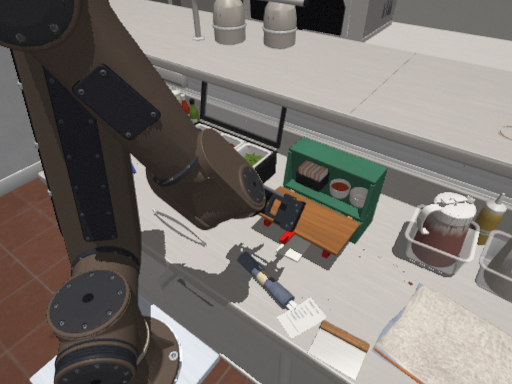

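View pics/t25.png

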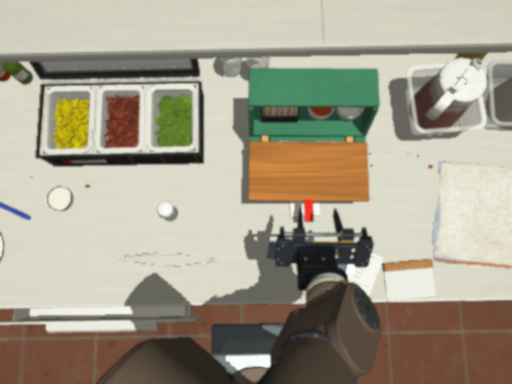

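```bash
python3 - <<'E'
from h import *
a=cv2.imread("pics/s10.png"); b=cv2.imread("pics/s25.png")
for im in (a,b): print([(x[0],x[1][:4]) for x in red({"image":im[:,:,::-1]},(255,195,345,265),5)])
o=[cv2.resize(im[195:275,250:370],None,fx=5,fy=5,interpolation=cv2.INTER_CUBIC) for im in (a,b)]
cv2.imwrite("pics/cmp.png",cv2.resize(np.hstack(o),(800,267)))
t0=cv2.imread("pics/top0.png").astype(int); t1=cv2.imread("pics/t25.png").astype(int)
for n,(x0,y0,x1,y1) in dict(shaker=(150,195,182,225),tongs=(115,245,140,270),roll=(262,240,275,265),pad=(285,200,325,218)).items(): print(n,abs(t0[y0:y1,x0:x1]-t1[y0:y1,x0:x1]).max(2).mean().round(1))
t=cam("top"); w=cam("wrist"); s=cam("scene")
for z in (97,100,103): print(z,[onz(t,u,z).round(0) for u in ((249,200),(368,201))])
print(tri(s,(338,253.4),t,(368,201)),tri(w,(141,247),t,(249,200)),tri(w,(374,248),t,(368,201)))
E
```

```text
[(array([327.4, 250.4]), array([322, 244,  12,  14], dtype=int32))]
[(array([266. , 222.2]), array([264, 220,   5,   6], dtype=int32)), (array([286.7, 236.2]), array([280, 230,  15,  14], dtype=int32)), (array([324.8, 253.8]), array([322, 251,   6,   7], dtype=int32))]
shaker 27.3
tongs 29.9
roll 58.9
pad 80.6
97 [array([518.,  12.,  97.]), array([ 510., -272.,   97.])]
100 [array([517.,  12., 100.]), array([ 510., -271.,  100.])]
103 [array([517.,  12., 103.]), array([ 509., -271.,  103.])]
[ 511.79734559 -273.99279788   97.57324617] [519.466408    11.71953521  94.30394484] [ 510.99171127 -271.97880059   95.86157192]
```

View pics/cmp.png

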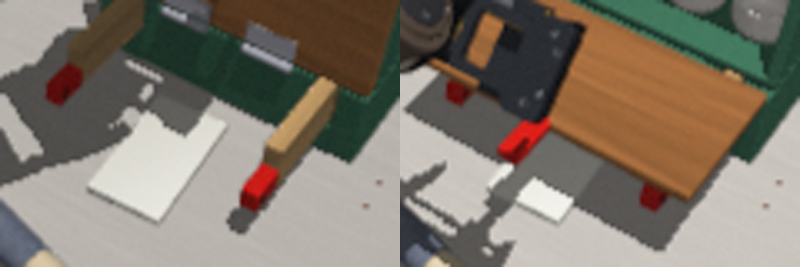

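```bash
python3 - <<'E'
from h import *
s=env.state(); print(s["t"],s["qvel"].round(3),s["ft_force"].round(1)); print(env.job_done())
E
```

```text
25.2 [-0.001  0.013 -0.    -0.009 -0.003  0.015] [-0.9  0.7  0.1]
the job is handed in; nothing more can be done
None
```

Both support bars are pulled out to their stops, and the wooden front was then lowered onto them and let go. I handed the job in at about 25 s.

- **Bars:** each was pulled about 93 mm until the pull force rose sharply to about 38 N. The camera measurement for the left bar puts it 96–100 mm out. The visible edge of the right grip had not moved after the front came down.
- **Front:** I held the tab through the whole arc with forces of about 14 N or less. Before opening the fingers I pressed until the bars pushed back (+5.5 N upward) and the board stopped moving.
- **Last checks:**
  - The board stayed put after release. Before release its free edge measured 98–100 mm high by its known width (100 is level).
  - After I backed away, triangulation gave lower values of 94–98 mm, which disagree slightly. I put that down to calibration error.
  - The gripper was clear and the force read about zero.
- **Grip slip:** by the numbers, the tab slid about 15 mm in the pads late in the arc. The board still followed and was never dropped.
- **Other items:** the shaker, tongs, roll and pad look to be where they were. The pixel comparison I tried for them was inconclusive because the arm and its shadow overlap them, so this check is by eye only.

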